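Switch off the disc sander and stow the sanded blanks

TASK

The sanding is done: first switch the disc sander off by turning its speed dial anticlockwise all the way to its stop, then pull the cabinet's drawer out fully to its stop. Put every plywood blank that lies on the bench into the open drawer, flat, lengthwise, in one pile, and tap the pile tight into the drawer's front left corner as seen from the robot (ends touching the drawer front, long edges touching the left side wall), so that all edges are flush. Then push the drawer fully shut with the pile still tight in its corner, the dial still off, and leave the jar, the wrench and the bar clamp where they are.

Things in the scene. Friction and masses are not known exactly. Their poses are not given: they have to be found in the camera images.
- dial (a joint): speed dial of the disc sander, a hinge about the vertical, in rad: 0 = off, the anticlockwise stop; grows as the dial is turned clockwise seen from above, up to 4.5. It stays where it is left.
- dial_grip (a point): point on the dial's axis at the height to grip, 31 mm above the underside of the dial. The black dial is a disc of 60 mm diameter and 8 mm thick with an upright grip bar on it, 57 mm long (along this point's x axis, which turns with the dial), 14 mm thick, its top 7 mm above this point.
- sander: green disc sander, fixed; origin on the bench under the dial's axis, which is the middle of its console (120 x 120 mm, flat top 50 mm above the bench). Its disc, motor and table, up to 235 mm high, begin 100 mm to the right of the dial's axis, towards the sander's -y.
- drawer (a joint): drawer of the low plywood cabinet with a clear plastic top (270 mm wide, 290 mm deep, 88 mm high), a slide in m: 0 = shut, 0.21 = fully out at its stop (towards the robot). It stays where it is left.
- drawer_handle (a point): middle of the drawer's horizontal steel bar handle (110 mm long, about 10 mm thick, along this point's y axis), 51 mm above the bench; the bar stands 35 mm in front of the drawer front (on its -x side). The point's x axis points into the cabinet, its y axis to the left.
- drawer_corner (a point): inner front left corner of the drawer, on its floor, 19 mm above the bench; moves with the drawer. x points into the cabinet along the left side wall, y left, z up: the inside spans x 0 to 0.254 m, y 0 to -0.228 m from here. Walls stand 45 mm above this floor, the drawer front (15 mm thick) 54 mm. A blank tight in the corner, lengthwise, has its origin at x 0.050, y -0.028.
- cabinet: the cabinet; origin on the bench under the middle of its front opening, x pointing to its back, y left, z up. With the drawer fully out, its front edge is 0.21 m from the drawer corner; its top is 69 mm above the drawer's floor.
- blank0: plywood blank, a plate 100 x 56 x 10 mm, about 45 g; origin at the centre of its underside, x along its length, y across its width. It lies flat on the bench at the start. There are 2 to 4 such blanks (None if absent).
- blank1: plywood blank, a plate 100 x 56 x 10 mm, about 45 g; origin at the centre of its underside, x along its length, y across its width. It lies flat on the bench at the start. There are 2 to 4 such blanks (None if absent).
- blank2: plywood blank, a plate 100 x 56 x 10 mm, about 45 g; origin at the centre of its underside, x along its length, y across its width. It lies flat on the bench at the start. There are 2 to 4 such blanks (None if absent).
- blank3: plywood blank, a plate 100 x 56 x 10 mm, about 45 g; origin at the centre of its underside, x along its length, y across its width. It lies flat on the bench at the start. There are 2 to 4 such blanks (None if absent).
- jar: bystander: jar with screw lid, 70 mm diameter, 100 mm high; origin under its centre.
- wrench: bystander: wrench 180 mm long, lying; origin under its middle.
- bar_clamp: bystander: steel bar clamp 300 mm long, lying left of the cabinet; origin under the middle of its bar, x along the bar.
There are look-alikes about, which are no part of the job. Leave any orange or purple look-alike of the blank3 alone.

How it is judged (in metres and radians):
On the way, in this order (a step that is already met when the one before it is completed fails the run):
1. the sander's dial is turned anticlockwise to its off stop (value of joint dial below 0.07 rad), for 0.2 s.
2. with the dial off, the drawer is pulled out to its stop (value of joint dial below 0.07 rad and value of joint drawer above 0.202 m), for 0.2 s.
3. all blanks lie flat in one pile tight in the drawer's front left corner while the drawer is out (x of blank0 in the frame of drawer_corner between 0.048 and 0.0535 m and y of blank0 in the frame of drawer_corner between -0.0315 and -0.026 m and z of blank0 in the frame of drawer_corner between -0.005 and 0.046 m and angle between the x axis of each of blank0, blank1, blank2, blank3 and the x axis of drawer_corner, either way round below 0.08 rad and angle between the z axis of each of blank0, blank1, blank2, blank3 and the z axis of drawer_corner, either way round below 0.08 rad and linear speed of each of blank0, blank1, blank2, blank3 below 0.02 m/s and x of blank1 in the frame of drawer_corner between 0.048 and 0.0535 m and y of blank1 in the frame of drawer_corner between -0.0315 and -0.026 m and z of blank1 in the frame of drawer_corner between -0.005 and 0.046 m and x of blank2 in the frame of drawer_corner between 0.048 and 0.0535 m and y of blank2 in the frame of drawer_corner between -0.0315 and -0.026 m and z of blank2 in the frame of drawer_corner between -0.005 and 0.046 m and x of blank3 in the frame of drawer_corner between 0.048 and 0.0535 m and y of blank3 in the frame of drawer_corner between -0.0315 and -0.026 m and z of blank3 in the frame of drawer_corner between -0.005 and 0.046 m and value of joint drawer above 0.15 m), for 0.2 s.
At the end, for the whole second after the job is handed in: dial within 0.07 rad of its off stop; drawer shut to within 6 mm; every blank flat (0.08 rad), at rest and lengthwise (0.08 rad) in the pile in the drawer's front left corner, within 3.5 mm of touching the drawer front and the left side wall (value of joint dial below 0.07 rad and value of joint drawer below 0.006 m and x of blank0 in the frame of drawer_corner between 0.048 and 0.0535 m and y of blank0 in the frame of drawer_corner between -0.0315 and -0.026 m and z of blank0 in the frame of drawer_corner between -0.005 and 0.046 m and angle between the x axis of each of blank0, blank1, blank2, blank3 and the x axis of drawer_corner, either way round below 0.08 rad and angle between the z axis of each of blank0, blank1, blank2, blank3 and the z axis of drawer_corner, either way round below 0.08 rad and linear speed of each of blank0, blank1, blank2, blank3 below 0.02 m/s and x of blank1 in the frame of drawer_corner between 0.048 and 0.0535 m and y of blank1 in the frame of drawer_corner between -0.0315 and -0.026 m and z of blank1 in the frame of drawer_corner between -0.005 and 0.046 m and x of blank2 in the frame of drawer_corner between 0.048 and 0.0535 m and y of blank2 in the frame of drawer_corner between -0.0315 and -0.026 m and z of blank2 in the frame of drawer_corner between -0.005 and 0.046 m and x of blank3 in the frame of drawer_corner between 0.048 and 0.0535 m and y of blank3 in the frame of drawer_corner between -0.0315 and -0.026 m and z of blank3 in the frame of drawer_corner between -0.005 and 0.046 m).
It fails at once if the screw-top jar is moved more than 30 mm (distance of jar from where it was at the start of the episode above 0.03 m).
It fails at once if the wrench is moved more than 30 mm (distance of wrench from where it was at the start of the episode above 0.03 m).
It fails at once if the bar clamp is moved more than 30 mm (distance of bar_clamp from where it was at the start of the episode above 0.03 m).
Of blank0, blank1, blank2, blank3 only 2 to 4 are there at a start; the rules pass over those that are not, and their reading is None.
At some moment in a run one of blank0, blank1, blank2, blank3 may be knocked a few centimetres aside while the robot is not near it.
Once in a run the grip may slacken for a moment while it holds something.
It also fails if it takes over 210 s, if anything falls off the work surface, if the arm or the gripper's body presses on something with over 40 N, if the wrist force passes 120 N, or if a joint passes its speed limit or range.

ROBOT

A 6-joint arm with a two-finger parallel gripper is mounted at the origin on the work surface. World frame = base frame: x ahead of the robot, y to its left, z up, the work surface at z = 0. Lengths are in m, angles in degrees, forces in N, time in s.
With the tool pointing down it reaches from about 0.4 to 0.825 m from the base axis. Payload 7 kg.
Tool frame: the origin (TCP) lies between the finger pads; the fingertips stand 14 mm ahead of it and the grasp point (between the pads) lies 5 mm behind it (r.tips_ahead is the distance from the TCP to the fingertips, in m); z points along the fingers, y is the direction in which the jaws open and shut (so a half turn about z gives the same grasp; the last joint's range is limited). The gripper opens to 88 mm and grips with 3 to 60 N. Pads are 19 mm wide; open, the fingers measure 130 mm over their backs; the gripper's body (78 mm by 193 mm) begins 47 mm behind the grasp point.
Start: joints at [-50.357, 20.546, 0.682, 0, -70.136, -16.507], TCP at [0.265, -0.621, 0.241] pointing down, gripper open.
Joint ranges: [-176.03, 176.03], [-82.01, 121.73], [-58.28, 71.71], [-173.87, 95.51], [-174.79, -0.11], [-173.66, 173.66]. Speed limits (degrees/s): [136.94, 136.94, 172.46, 180, 180, 180].

INTERFACE

Orientations are given as [roll, pitch, yaw] about the fixed x, y, z axes, in that order (R = Rz(yaw) Ry(pitch) Rx(roll)).
In Python, from plant import r gives the robot as it stands.
- The arm moves only by the tool apply_moves, never from a script. Its arguments are lists of equal length, an entry for each row: "slide": the shift along the tool's x, y, z as a fraction of full scale, a list of three; "turn": the turn, a rotation vector about the tool's x, y, z as a fraction of full scale, a list of three; "jaw": the closure, from 0 (fully open) to 1 (shut). In form: {"slide": [[dx, dy, dz], ...], "turn": [[wx, wy, wz], ...], "jaw": [jaw, ...]}. A call has 1 to 8 rows; each row shifts and turns the commanded pose from where the row before left it, along the tool's axes as they then stand; what a row does not reach is not made up. Full scale, the value 1, is 0.1 m for a shift and 1.5 rad for a turn. A row lasts 1/10 s, in which the tool goes at most 50 mm and 8.59 degrees, less where a joint would pass 70% of its speed; a pose out of reach is approached as far as the arm can. A call with a number of a shift or a turn outside -1 to 1 is refused whole. A call with a gripper value outside its range is refused whole. The fingers move at their own pace and stop on an object; "newtons" is the grip in N (left out, the last holds). Time passes only in rows, so rows that do not move let the fingers close. It gives the time, the measured TCP pose, the force and the opening at its end, in the units of the state.
- r.get_state(): the state, without advancing time (a new reading comes with each control period).
- r.capture(name): name is "scene" or "top" or "wrist"; returns a dict with "pixels" (384x512x3 uint8, blue, green, red), "depth" (384x512 float32, m along the optical axis (not along the pixel's ray), 0 where there is no reading), "fx", "fy", "cx", "cy" (pixels), "rvec" (rotation vector, rad) and "tvec" (3), from world to camera coordinates, as OpenCV has them. Camera axes: x right, y down, z forward; pixel columns grow to the right and rows downward; lengths in m; the calibration is good to about 2 mm. A picture is of the moment at which its call begins.
- r.close_job(): hands the job in, once; it reports no verdict.
The state is a dict: "time_s": time; "joints": joint angles; "qd": joint speeds; "joint_torque": joint torques, N m; "tcp_pos": TCP position; "eef_rot": TCP orientation; "contact_force": force on the tool from outside, world axes, zero at the start; "moment": the same for the moment, N m; "gripper_width": finger opening in m.
Only numpy, scipy, OpenCV 4.12 (cv2) and the standard library are available. Lean on these libraries where they do the work, as an engineer would, in place of code of your own. Each camera call takes 0.05 s, during which the arm holds its last target.

## Working session

There is one attempt and no reset: what is moved stays moved. The work goes in short steps, Python scripts to look and compute and a tool call to move; the robot and the scene stay as the last step left them, time stands still between calls to the robot, and variables do not carry over. Pictures are saved under pics/ and viewed, and the job is handed in when it is done.

Besides the shell and the picture viewer there is one more tool, called after "Request:" as name(argument=value, ...), one argument or row to a line, values as JSON. apply_moves: Moves the arm, as the interface text tells. Shift numbers are shares of 0.1 m and turn numbers shares of 1.5 rad, none past 1 either way. Its arguments: {"type":"object","properties":{"slide":{"type":"array"},"turn":{"type":"array"},"jaw":{"type":"array"},"newtons":{"type":"number"}},"required":["slide","turn","jaw"]}

```bash
ls; mkdir -p pics; cat > h.py <<'E'
import numpy as np, cv2
from scipy.spatial.transform import Rotation as Ro
from plant import r
def cap(n,save=None):
    c=r.capture(n)
    if save: cv2.imwrite('pics/'+save+'.png',c['pixels'])
    return c
def cam(c):
    R=cv2.Rodrigues(np.array(c['rvec'],float))[0]; t=np.array(c['tvec'],float).ravel()
    return R,t
def ray(c,u,v,z):
    R,t=cam(c); d=R.T@np.array([(u-c['cx'])/c['fx'],(v-c['cy'])/c['fy'],1]); o=-R.T@t
    return o+d*(z-o[2])/d[2]
def cloud(c):
    R,t=cam(c); h,w=c['depth'].shape; u,v=np.meshgrid(np.arange(w),np.arange(h)); z=c['depth']
    p=np.stack([(u-c['cx'])/c['fx']*z,(v-c['cy'])/c['fy']*z,z],-1)
    return (p-t)@R
def proj(c,p):
    R,t=cam(c); q=R@np.array(p,float)+t
    return c['fx']*q[0]/q[2]+c['cx'],c['fy']*q[1]/q[2]+c['cy']
def toolR():
    s=r.get_state(); return Ro.from_euler('xyz',s['eef_rot'],degrees=True)
def st():
    s=r.get_state(); print(s['time_s'],np.round(s['tcp_pos'],4),np.round(s['eef_rot'],2),np.round(s['contact_force'],1),round(s['gripper_width'],4)); return s
E
python3 - <<'E'
from h import *
s=st(); print(s)
for n in ['scene','top','wrist']:
    c=cap(n,n+'0'); R,t=cam(c); print(n,-R.T@t,c['fx'],R[2])
E
```

```text
pics
0.0 [ 0.265  -0.6203  0.2396] [ 1.7991e+02 -1.0000e-02 -1.5687e+02] [ 0.4 -0.3 -0.8] 0.0875
{'time_s': 0.0, 'joints': array([-5.03584081e+01,  2.05903700e+01,  6.33195843e-01, -2.12160825e-02,
       -7.01358136e+01, -1.65064293e+01]), 'qd': array([ 0.01747652, -0.06201343,  0.04395506, -0.08550562,  0.01001871,
        0.01096131]), 'joint_torque': array([ 6.16699726e-04, -5.82724428e+01,  2.93059319e+01,  6.99745819e+00,
        7.07093335e-03, -1.25412780e-04]), 'tcp_pos': array([ 0.26499725, -0.62028978,  0.23962686]), 'eef_rot': array([ 1.79905177e+02, -7.30015481e-03, -1.56872057e+02]), 'contact_force': array([ 0.4489057 , -0.29230532, -0.83440424]), 'moment': array([ 0.02450495, -0.00695627, -0.02528552]), 'gripper_width': 0.08754263492871443}
scene [ 0.98531175 -0.57240178  1.01788858] 447.0623619127999 [-0.32839821  0.50360661 -0.79908385]
top [0.47175331 0.04395827 1.15674914] 419.76144552017706 [ 0.09905782 -0.00617855 -0.9950625 ]
wrist [ 0.19209976 -0.65250944  0.3839738 ] 268.68139441194967 [ 0.27589371  0.11909736 -0.95378115]
```

View pics/top0.png

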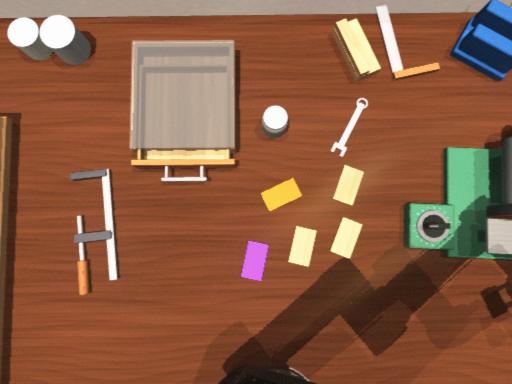

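View pics/scene0.png

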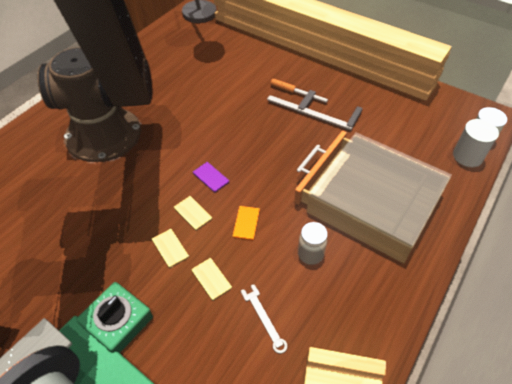

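View pics/wrist0.png

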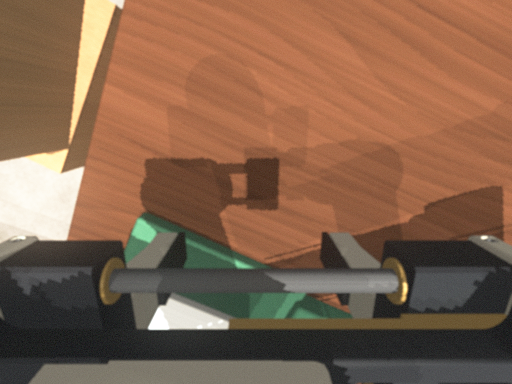

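```bash
python3 - <<'E'
from h import *
c=cap('top'); im=c['pixels']; P=cloud(c)
a=cv2.resize(im[190:270,395:475],None,fx=5,fy=5,interpolation=cv2.INTER_CUBIC)
b=cv2.resize(im[130:190,120:245],None,fx=4,fy=4,interpolation=cv2.INTER_CUBIC)
s=cap('scene'); d=cv2.resize(s['pixels'][270:350,70:160],None,fx=5,fy=5,interpolation=cv2.INTER_CUBIC)
o=np.zeros((400,850,3),np.uint8);o[:,:400]=a;o[:400,400:850]=d[:400];cv2.imwrite('pics/dial.png',o);cv2.imwrite('pics/drw.png',b)
hsv=cv2.cvtColor(im,cv2.COLOR_BGR2HSV)
m=((hsv[...,0]>18)&(hsv[...,0]<40)&(hsv[...,1]>50)&(hsv[...,1]<170)&(hsv[...,2]>170)).astype(np.uint8)
cs,_=cv2.findContours(m,cv2.RETR_EXTERNAL,cv2.CHAIN_APPROX_NONE)
for k in cs:
    if cv2.contourArea(k)<150: continue
    box=cv2.boxPoints(cv2.minAreaRect(k)); w=np.array([ray(c,u,v,.01) for u,v in box])
    e1=w[1]-w[0];e2=w[2]-w[1]; l=e1 if np.linalg.norm(e1)>np.linalg.norm(e2) else e2
    print('blank',box.mean(0),w.mean(0)[:2].round(4),np.linalg.norm(e1).round(4),np.linalg.norm(e2).round(4),'yaw',np.degrees(np.arctan2(l[1],l[0])).round(1), hsv[int(box.mean(0)[1]),int(box.mean(0)[0])])
# dial
m=(P[...,2]>.055)&(P[...,2]<.12)
sub=np.zeros_like(m);sub[200:255,405:465]=1
q=P[m&sub]; print('dial pts',len(q),q.mean(0),np.percentile(q,[2,98],axis=0))
for n,(u,v) in dict(front=(183,162),handleL=(165,180),handleR=(205,180),cabTop=(183,100),inside=(183,155),handlM=(185,180)).items(): print(n,P[v,u].round(3))
print('jar',P[112:130:4,270].round(3))
E
```

```text
blank [302.1294  245.91766] [ 0.4306 -0.0834] 0.1 0.0572 yaw -13.9 [ 28  58 252]
blank [345.8767  237.32878] [ 0.452 -0.203] 0.1001 0.0577 yaw -22.5 [ 28  61 252]
blank [348.03632 184.83951] [ 0.5953 -0.2141] 0.0996 0.0566 yaw -20.8 [ 26  77 249]
blank [180.  156.5] [0.6806 0.248 ] 0.2656 0.0364 yaw -90.8 [ 25  79 252]
blank [358.10614   44.949226] [ 0.9957 -0.2571] 0.06 0.1764 yaw -157.4 [ 25  82 250]
dial pts 600 [ 0.4794158  -0.41799993  0.06785945] [[ 0.44454398 -0.45293988  0.05518362]
 [ 0.51513084 -0.38663818  0.09490445]]
front [0.655 0.23  0.069]
handleL [0.61  0.28  0.055]
handleR [0.609 0.174 0.052]
cabTop [0.816 0.227 0.086]
inside [0.683 0.238 0.02 ]
handlM [0.61  0.227 0.052]
jar [[0.778 0.001 0.098]
 [0.767 0.001 0.1  ]
 [0.756 0.001 0.101]
 [0.747 0.001 0.096]
 [0.737 0.001 0.093]]
```

View pics/dial.png

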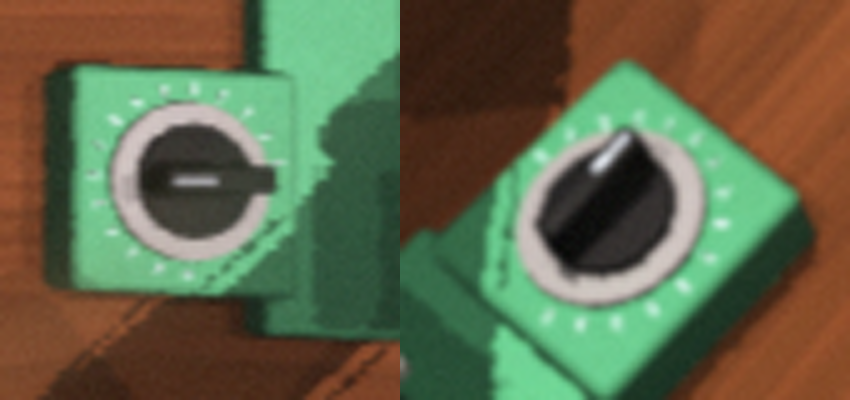

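View pics/drw.png

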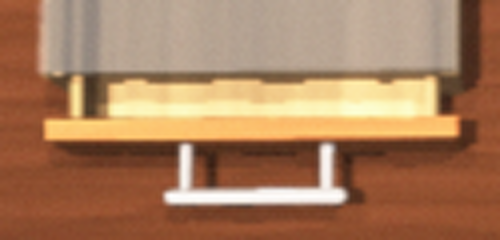

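```bash
python3 - <<'E'
from h import *
c=cap('top'); s=cap('scene')
for n,c in (('top',c),('scene',s)):
    P=cloud(c); m=(P[...,2]>.115)&(P[...,2]<.26)&(P[...,1]<-.45)&(P[...,0]<.85)&(P[...,0]>.3)&(c['depth']>0)
    q=P[m]; 
    for x in np.arange(.34,.72,.02):
        k=q[(abs(q[:,0]-x)<.01)]; print(n,round(x,2),len(k), k[:,1].max().round(3) if len(k) else '', k[:,2].max().round(3) if len(k) else '')
    d=P[(P[...,2]>.0815)&(P[...,2]<.1)&(np.hypot(P[...,0]-.482,P[...,1]+.42)<.045)]
    print('bar',len(d),d.mean(0),d.min(0),d.max(0)); 
    if len(d)>5:
        (ce,sz,an)=cv2.minAreaRect((d[:,:2]*1000).astype(np.float32)); print(ce,sz,an)
    d=P[(P[...,2]>.052)&(P[...,2]<.0655)&(np.hypot(P[...,0]-.482,P[...,1]+.42)<.045)]
    print('disc',cv2.minEnclosingCircle((d[:,:2]*1000).astype(np.float32)))
    # console top green
    g=P[(abs(P[...,2]-.05)<.004)&(P[...,1]<-.33)]; print('console',np.percentile(g,[1,99],axis=0))
    # cabinet, handle
    f=P[(P[...,2]>.04)&(P[...,2]<.062)&(P[...,0]>.59)&(P[...,0]<.64)&(P[...,1]>.1)&(P[...,1]<.35)]
    print('handle',f.mean(0),f.min(0),f.max(0))
    f=P[(P[...,2]>.066)&(P[...,2]<.078)&(P[...,0]>.59)&(P[...,0]<.68)&(P[...,1]>.08)&(P[...,1]<.4)]
    print('front',f.mean(0),f.min(0),f.max(0))
E
```

```text
top 0.34 0  
top 0.36 0  
top 0.38 0  
top 0.4 0  
top 0.42 225 -0.518 0.137
top 0.44 224 -0.517 0.138
top 0.46 215 -0.519 0.137
top 0.48 220 -0.52 0.137
top 0.5 172 -0.521 0.189
top 0.52 174 -0.533 0.188
top 0.54 68 -0.571 0.15
top 0.56 66 -0.573 0.151
top 0.58 68 -0.573 0.151
top 0.6 68 -0.576 0.152
top 0.62 74 -0.576 0.154
top 0.64 71 -0.577 0.152
top 0.66 71 -0.578 0.153
top 0.68 73 -0.58 0.152
top 0.7 12 -0.582 0.149
bar 140 [ 0.47936816 -0.41890811  0.09138382] [ 0.47275487 -0.44950809  0.08152756] [ 0.48614317 -0.39298316  0.09806082]
(479.4488220214844, -421.1722717285156) (56.494205474853516, 12.723373413085938) 89.169189453125
disc ((481.51226806640625, -421.16204833984375), 43.83066177368164)
console [[ 0.42097016 -0.63726962  0.04606345]
 [ 1.03739934 -0.36294627  0.05387658]]
handle [0.61675991 0.23169621 0.05452246] [0.6087145  0.17386457 0.04716671] [0.63922095 0.29069273 0.0612396 ]
front [0.65557549 0.22995545 0.07180611] [0.64723994 0.09862569 0.06616094] [0.66459734 0.36493188 0.07790265]
scene 0.34 0  
scene 0.36 0  
scene 0.38 0  
scene 0.4 14 -0.585 0.135
scene 
[... 211 characters left out ...]
0.188
scene 0.58 0  
scene 0.6 0  
scene 0.62 0  
scene 0.64 0  
scene 0.66 0  
scene 0.68 0  
scene 0.7 0  
bar 218 [ 0.4840615  -0.42593911  0.09251933] [ 0.47454175 -0.45355264  0.0815998 ] [ 0.49031316 -0.39666176  0.09995861]
(482.4585876464844, -425.1622314453125) (56.86028289794922, 14.98083209991455) 89.01298522949219
disc ((482.10302734375, -420.2150573730469), 44.7189826965332)
console [[ 0.4236426  -0.48469302  0.04641312]
 [ 0.54247892 -0.36621057  0.05388564]]
handle [0.62090244 0.22306879 0.05541164] [0.61134926 0.1699615  0.04745501] [0.63996827 0.28695147 0.06193388]
front [0.66054239 0.2172544  0.07305252] [0.65077329 0.09173744 0.06614577] [0.67903725 0.36299729 0.07798566]
```

Request:
apply_moves(
  slide=[
    [-0.4, 0.15, 0],
    [-0.4, 0.15, 0],
    [-0.4, 0.15, 0],
    [-0.4, 0.15, 0],
    [-0.4, 0.15, 0],
    [-0.4, 0.15, 0],
    [-0.4, 0.155, 0],
    [0, 0, 0],
  ],
  turn=[
    [0, 0, 0],
    [0, 0, 0],
    [0, 0, 0],
    [0, 0, 0],
    [0, 0, 0],
    [0, 0, 0],
    [0, 0, 0],
    [0, 0, -0.05],
  ],
  jaw=[0.4, 0.4, 0.4, 0.4, 0.4, 0.4, 0.4, 0.4],
  newtons=40,
)

```text
time_s: 1.15
tcp_pos: [0.4845, -0.4105, 0.2405]
eef_rot: [-180.0, 0.0, -152.3]
contact_force: [-0.4, 0.5, -1.8]
gripper_width: 0.0526
```

Request:
apply_moves(
  slide=[
    [0, 0, 0],
    [0, 0, 0],
    [0, 0, 0],
    [0, 0, 0],
    [0, 0, 0],
    [0, 0, 0],
    [0, 0, 0],
    [0, 0, 0],
  ],
  turn=[
    [0, 0, -0.09],
    [0, 0, -0.09],
    [0, 0, -0.09],
    [0, 0, -0.09],
    [0, 0, -0.09],
    [0, 0, -0.09],
    [0, 0, -0.09],
    [0, 0, -0.1],
  ],
  jaw=[0.4, 0.4, 0.4, 0.4, 0.4, 0.4, 0.4, 0.4],
)

```text
time_s: 1.95
tcp_pos: [0.4812, -0.4136, 0.2406]
eef_rot: [180.0, 0.0, -89.5]
contact_force: [-0.7, -0.6, 0.1]
gripper_width: 0.0527
```

Request:
apply_moves(
  slide=[
    [0, 0, 0.4],
    [0, 0, 0.4],
    [0, 0, 0.4],
    [0, 0, 0.2],
    [0, 0, 0.1],
    [0, 0, 0],
    [0, 0, 0],
  ],
  turn=[
    [0, 0, 0],
    [0, 0, 0],
    [0, 0, 0],
    [0, 0, 0],
    [0, 0, 0],
    [0, 0, 0],
    [0, 0, 0],
  ],
  jaw=[0.4, 0.4, 0.4, 0.4, 0.4, 0.4, 0.4],
)

```text
time_s: 2.65
tcp_pos: [0.482, -0.4142, 0.0917]
eef_rot: [-179.9, -0.1, -89.8]
contact_force: [0.3, 0.2, 1.2]
gripper_width: 0.0526
```

Request:
apply_moves(
  slide=[
    [0, 0, 0],
    [0, 0, 0],
    [0, 0, 0],
    [0, 0, 0],
    [0, 0, 0],
  ],
  turn=[
    [0, 0, 0],
    [0, 0, 0],
    [0, 0, 0],
    [0, 0, 0],
    [0, 0, 0],
  ],
  jaw=[1, 1, 1, 1, 1],
)

```text
time_s: 3.15
tcp_pos: [0.4813, -0.4137, 0.0908]
eef_rot: [-180.0, -0.0, -89.8]
contact_force: [0.2, -0.6, -0.8]
gripper_width: 0.018
```

Request:
apply_moves(
  slide=[
    [0, 0, 0],
    [0, 0, 0],
    [0, 0.01, 0],
    [0, 0.01, 0],
    [0, 0.01, 0],
  ],
  turn=[
    [0, 0, 0],
    [0, 0, 0],
    [0, 0, -0.06],
    [0, 0, -0.06],
    [0, 0, -0.06],
  ],
  jaw=[1, 1, 1, 1, 1],
)

```text
time_s: 3.65
tcp_pos: [0.4783, -0.4141, 0.0907]
eef_rot: [-180.0, -0.0, -74.1]
contact_force: [-1.1, -1.2, 1.8]
gripper_width: 0.0135
```

```bash
python3 - <<'E'
from h import *
s=st(); print(s['moment'])
c=cap('top'); a=cv2.resize(c['pixels'][170:290,375:505],None,fx=5,fy=5,interpolation=cv2.INTER_CUBIC);cv2.imwrite('pics/d1.png',a)
E
```

```text
3.65 [ 0.4783 -0.4141  0.0907] [-1.800e+02 -1.000e-02 -7.415e+01] [-1.1 -1.2  1.8] 0.0135
[-0.08107747  0.21977516 -0.04229986]
```

View pics/d1.png

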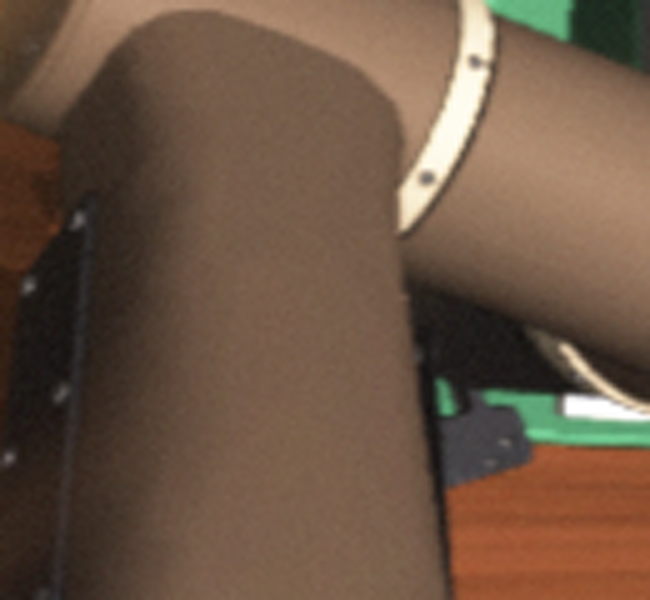

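Request:
apply_moves(
  slide=[
    [0, 0.01, 0],
    [0, 0.01, 0],
    [0, 0.01, 0],
    [0, 0.01, 0],
    [0, 0.01, 0],
  ],
  turn=[
    [0, 0, -0.06],
    [0, 0, -0.06],
    [0, 0, -0.06],
    [0, 0, -0.06],
    [0, 0, -0.06],
  ],
  jaw=[1, 1, 1, 1, 1],
)

```text
time_s: 4.2
tcp_pos: [0.474, -0.4164, 0.0907]
eef_rot: [-180.0, -0.0, -48.5]
contact_force: [0.5, -0.9, -0.7]
gripper_width: 0.0137
```

```bash
python3 - <<'E'
from h import *
s=st(); print(s['moment'])
E
```

```text
4.2 [ 0.474  -0.4164  0.0907] [-1.7999e+02 -4.0000e-02 -4.8480e+01] [ 0.5 -0.9 -0.7] 0.0137
[-0.26750858 -0.01130815 -0.05725332]
```

Request:
apply_moves(
  slide=[
    [0, 0.01, 0],
    [0, 0.01, 0],
    [0, 0.01, 0],
    [0, 0.01, 0],
  ],
  turn=[
    [0, 0, -0.06],
    [0, 0, -0.06],
    [0, 0, -0.06],
    [0, 0, -0.06],
  ],
  jaw=[1, 1, 1, 1],
)

```text
time_s: 4.6
tcp_pos: [0.4716, -0.4194, 0.0907]
eef_rot: [180.0, -0.1, -27.8]
contact_force: [1.3, 0.2, 0.3]
gripper_width: 0.0137
```

```bash
python3 - <<'E'
from h import *
s=st(); print(s['moment'])
c=cap('scene','s1')
E
```

```text
4.6 [ 0.4716 -0.4194  0.0907] [ 1.800e+02 -5.000e-02 -2.785e+01] [1.3 0.2 0.3] 0.0137
[-0.20603182 -0.21161445 -0.03613177]
```

View pics/s1.png

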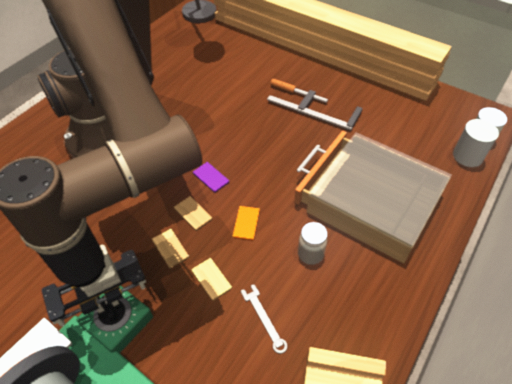

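Request:
apply_moves(
  slide=[
    [0, 0.007, 0],
    [0, 0.007, 0],
    [0, 0, 0],
  ],
  turn=[
    [0, 0, -0.04],
    [0, 0, -0.04],
    [0, 0, 0],
  ],
  jaw=[1, 1, 1],
)

```text
time_s: 4.95
tcp_pos: [0.4711, -0.4206, 0.0907]
eef_rot: [180.0, -0.1, -21.2]
contact_force: [1.6, -1.0, 0.4]
gripper_width: 0.0138
```

```bash
python3 - <<'E'
from h import *
s=st(); print(s['moment'])
E
```

```text
4.95 [ 0.4711 -0.4206  0.0907] [ 1.7999e+02 -6.0000e-02 -2.1170e+01] [ 1.6 -1.   0.4] 0.0138
[-0.16837261 -0.43025745  0.10514844]
```

Request:
apply_moves(
  slide=[
    [0, 0.007, 0],
    [0, 0, 0],
  ],
  turn=[
    [0, 0, -0.04],
    [0, 0, 0],
  ],
  jaw=[1, 1],
)

```text
time_s: 5.15
tcp_pos: [0.4709, -0.4212, 0.0907]
eef_rot: [180.0, -0.1, -17.8]
contact_force: [2.1, -0.1, -0.6]
gripper_width: 0.0136
```

```bash
python3 - <<'E'
from h import *
s=st(); print(s['moment'])
E
```

```text
5.15 [ 0.4709 -0.4212  0.0907] [ 1.7999e+02 -6.0000e-02 -1.7760e+01] [ 2.1 -0.1 -0.6] 0.0136
[-0.14730746 -0.6634596   0.07604133]
```

Request:
apply_moves(
  slide=[
    [0, 0.007, 0],
    [0, 0.007, 0],
    [0, 0, 0],
  ],
  turn=[
    [0, 0, -0.04],
    [0, 0, -0.04],
    [0, 0, 0],
  ],
  jaw=[1, 1, 1],
)

```text
time_s: 5.45
tcp_pos: [0.4705, -0.4225, 0.0907]
eef_rot: [180.0, -0.1, -10.9]
contact_force: [3.3, 0.4, -0.2]
gripper_width: 0.0136
```

```bash
python3 - <<'E'
from h import *
s=st(); print(s['moment'])
E
```

```text
5.45 [ 0.4705 -0.4225  0.0907] [ 1.7999e+02 -6.0000e-02 -1.0900e+01] [ 3.3  0.4 -0.2] 0.0136
[ 0.06760389 -0.92715019  0.11536105]
```

```bash
python3 - <<'E'
from h import *
c=cap('scene'); a=cv2.resize(c['pixels'][230:370,20:180],None,fx=5,fy=5-1,interpolation=cv2.INTER_CUBIC);cv2.imwrite('pics/d2.png',a)
E
```

```text
(no output)
```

View pics/d2.png

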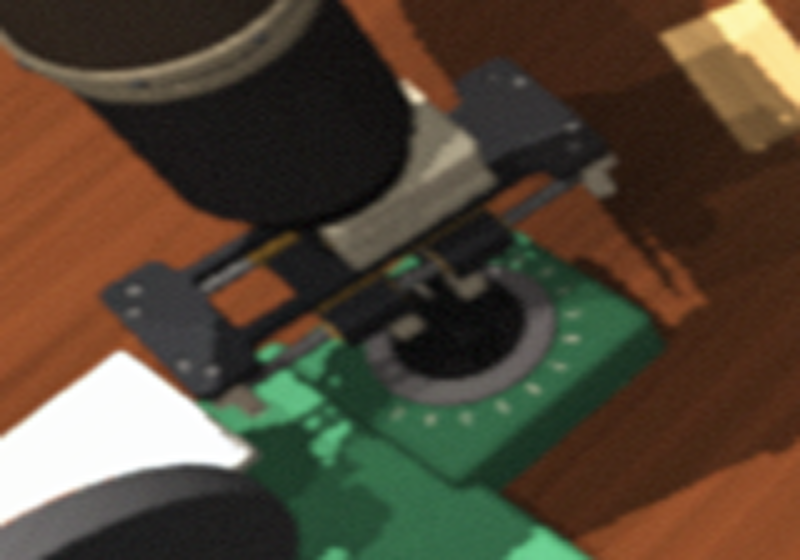

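Request:
apply_moves(
  slide=[
    [0, 0, 0],
    [0, 0, 0],
    [0, 0, 0],
    [0, 0, -0.2],
    [0, 0, -0.4],
    [0, 0, -0.4],
    [0, 0, -0.4],
    [0, 0, 0],
  ],
  turn=[
    [0, 0, 0],
    [0, 0, 0],
    [0, 0, 0],
    [0, 0, 0],
    [0, 0, 0],
    [0, 0, 0],
    [0, 0, 0],
    [0, 0, 0.1],
  ],
  jaw=[0.3, 0.3, 0.3, 0.3, 0.3, 0, 0, 0],
)

```text
time_s: 6.3
tcp_pos: [0.4719, -0.4242, 0.2374]
eef_rot: [179.8, -0.5, -19.4]
contact_force: [1.2, -0.5, 0.6]
gripper_width: 0.0723
```

Request:
apply_moves(
  slide=[
    [0, 0, 0],
    [0, 0, 0],
    [0, 0, 0],
    [0, 0, 0],
    [0, 0, 0],
    [0, 0, 0],
    [0, 0, 0],
    [0, 0, 0],
  ],
  turn=[
    [0, 0, 0.1],
    [0, 0, 0.1],
    [0, 0, 0.1],
    [0, 0, 0.1],
    [0, 0, 0.1],
    [0, 0, 0.1],
    [0, 0, 0.1],
    [0, 0, 0.1],
  ],
  jaw=[0, 0, 0, 0, 0, 0, 0, 0],
)

```text
time_s: 7.1
tcp_pos: [0.4695, -0.4223, 0.2303]
eef_rot: [180.0, 0.0, -88.5]
contact_force: [-0.8, 0.3, -0.2]
gripper_width: 0.0875
```

```bash
python3 - <<'E'
from h import *
st()
c=cap('wrist','w1'); P=cloud(c)
m=(P[...,2]>.085)&(P[...,2]<.104)&(np.hypot(P[...,0]-.481,P[...,1]+.423)<.045)
d=P[m]; print(len(d),d.mean(0)); print(cv2.minAreaRect((d[:,:2]*1000).astype(np.float32)))
c=cap('scene'); a=cv2.resize(c['pixels'][230:370,20:180],None,fx=5,fy=5-1,interpolation=cv2.INTER_CUBIC);cv2.imwrite('pics/d3.png',a)
E
```

```text
7.1 [ 0.4695 -0.4223  0.2303] [ 1.7996e+02  2.0000e-02 -8.8520e+01] [-0.8  0.3 -0.2] 0.0875
699 [ 0.48378111 -0.42543513  0.09320758]
((483.9180603027344, -424.15313720703125), (14.508569717407227, 56.37267303466797), 79.22294616699219)
```

View pics/w1.png

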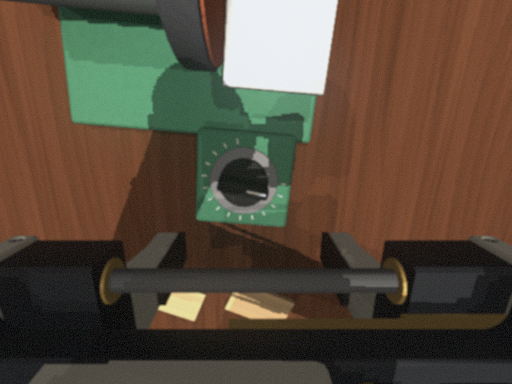

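View pics/d3.png

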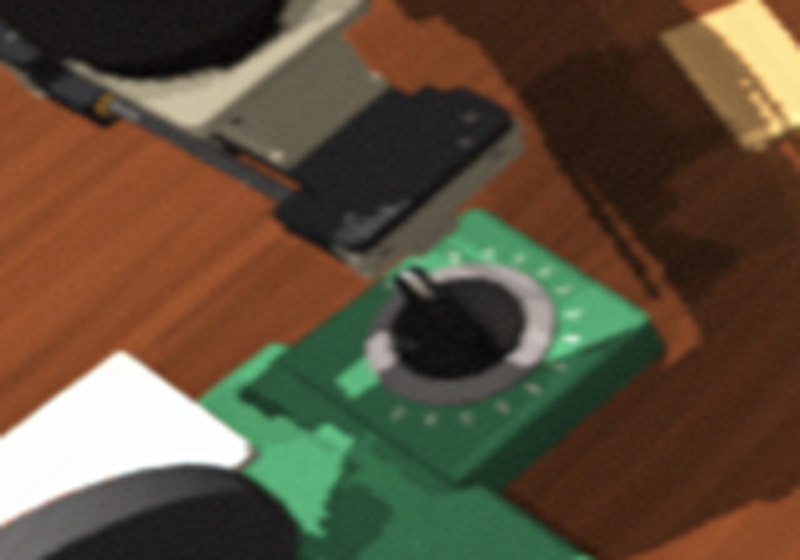

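Request:
apply_moves(
  slide=[
    [0.017, -0.135, 0],
    [0, 0, 0],
    [0, 0, 0.4],
    [0, 0, 0.4],
    [0, 0, 0.4],
    [0, 0, 0.19],
    [0, 0, 0],
    [0, 0, 0],
  ],
  turn=[
    [0, 0, 0.07],
    [0, 0, 0.075],
    [0, 0, 0],
    [0, 0, 0],
    [0, 0, 0],
    [0, 0, 0],
    [0, 0, 0],
    [0, 0, 0],
  ],
  jaw=[0, 0, 0, 0, 0, 0, 0.3, 1],
)

```text
time_s: 8.0
tcp_pos: [0.4837, -0.4239, 0.092]
eef_rot: [180.0, -0.0, -100.4]
contact_force: [-0.4, 0.4, 0.8]
gripper_width: 0.0766
```

Request:
apply_moves(
  slide=[
    [0, 0, 0],
    [0, 0, 0],
    [0, 0, 0],
    [0, 0, 0],
    [0, 0, 0],
    [0, 0, 0],
  ],
  turn=[
    [0, 0, 0],
    [0, 0, 0],
    [0, 0, 0],
    [0, 0, 0],
    [0, 0, 0],
    [0, 0, 0],
  ],
  jaw=[1, 1, 1, 1, 1, 1],
)

```text
time_s: 8.6
tcp_pos: [0.4815, -0.4236, 0.0931]
eef_rot: [179.9, -0.0, -100.6]
contact_force: [-6.9, 1.4, 8.1]
gripper_width: 0.0568
```

Request:
apply_moves(
  slide=[
    [0, 0, 0],
    [0, 0, 0],
    [0, 0, 0],
  ],
  turn=[
    [0, 0, -0.04],
    [0, 0, -0.04],
    [0, 0, 0],
  ],
  jaw=[1, 1, 1],
)

```text
time_s: 8.9
tcp_pos: [0.4814, -0.4236, 0.0931]
eef_rot: [179.9, 0.0, -93.6]
contact_force: [-8.4, 1.6, 7.4]
gripper_width: 0.0565
```

```bash
python3 - <<'E'
from h import *
s=st(); print(s['moment'])
E
```

```text
8.9 [ 0.4814 -0.4236  0.0931] [ 1.7985e+02  1.0000e-02 -9.3570e+01] [-8.4  1.6  7.4] 0.0565
[0.49589465 3.17210077 0.04139954]
```

Request:
apply_moves(
  slide=[
    [0, 0.02, 0],
    [0, 0, 0],
    [0, 0, 0],
  ],
  turn=[
    [0, 0, -0.04],
    [0, 0, -0.04],
    [0, 0, 0],
  ],
  jaw=[1, 1, 1],
)

```text
time_s: 9.2
tcp_pos: [0.4812, -0.4236, 0.093]
eef_rot: [-179.9, -0.0, -86.9]
contact_force: [-2.5, 2.7, 5.9]
gripper_width: 0.0565
```

```bash
python3 - <<'E'
from h import *
s=st(); print(s['moment'])
E
```

```text
9.2 [ 0.4812 -0.4236  0.093 ] [-179.94   -0.    -86.87] [-2.5  2.7  5.9] 0.0565
[ 0.76076045  1.35906287 -1.14819822]
```

Request:
apply_moves(
  slide=[
    [0, 0, 0],
    [0, 0, 0],
  ],
  turn=[
    [0, 0, -0.03],
    [0, 0, 0],
  ],
  jaw=[1, 1],
)

```text
time_s: 9.4
tcp_pos: [0.4812, -0.4235, 0.0928]
eef_rot: [-180.0, -0.0, -84.4]
contact_force: [-3.6, 2.0, 6.7]
gripper_width: 0.0569
```

```bash
python3 - <<'E'
from h import *
s=st(); print(s['moment'])
E
```

```text
9.4 [ 0.4812 -0.4235  0.0928] [-179.97   -0.    -84.36] [-3.6  2.   6.7] 0.0569
[ 0.83849214  1.42421873 -1.51601321]
```

Request:
apply_moves(
  slide=[
    [0, 0, 0],
    [0, 0, 0],
    [0, 0, 0],
    [0, 0, -0.2],
    [0, 0, -0.4],
    [0, 0, -0.4],
    [0, 0, -0.4],
    [0, 0.1, 0],
  ],
  turn=[
    [0, 0, 0],
    [0, 0, 0],
    [0, 0, 0],
    [0, 0, 0],
    [0, 0, 0],
    [0, 0, 0],
    [0, 0, 0],
    [0, 0, 0],
  ],
  jaw=[0, 0, 0, 0, 0, 0, 0, 0],
)

```text
time_s: 10.2
tcp_pos: [0.4748, -0.4264, 0.2382]
eef_rot: [-179.5, -0.4, -84.1]
contact_force: [-0.7, -0.4, -0.6]
gripper_width: 0.0872
```

```bash
python3 - <<'E'
from h import *
st()
c=cap('wrist','w2'); P=cloud(c)
m=(P[...,2]>.085)&(P[...,2]<.104)&(np.hypot(P[...,0]-.481,P[...,1]+.423)<.045)
d=P[m]; print(len(d),d.mean(0)); print(cv2.minAreaRect((d[:,:2]*1000).astype(np.float32)))
cv2.imwrite('pics/w2z.png',cv2.resize(c['pixels'][110:240,170:330],None,fx=5,fy=4.5,interpolation=cv2.INTER_CUBIC))
E
```

```text
10.2 [ 0.4748 -0.4264  0.2382] [-179.54   -0.42  -84.14] [-0.7 -0.4 -0.6] 0.0872
655 [ 0.48386214 -0.42535427  0.09326441]
((483.6667785644531, -424.1216125488281), (14.44550609588623, 56.87130355834961), 86.50981140136719)
```

View pics/w2z.png

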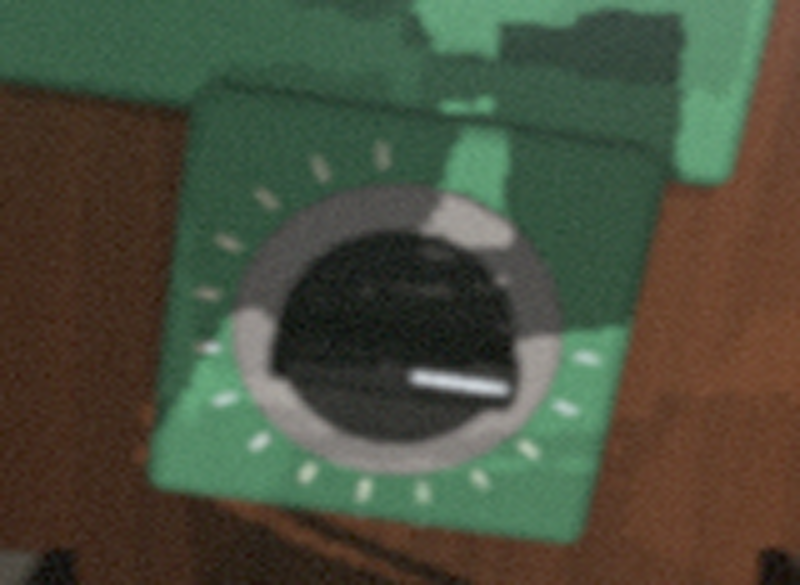

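Request:
apply_moves(
  slide=[
    [-0.4, -0.09, 0],
    [-0.4, -0.09, 0],
    [-0.4, -0.09, 0],
    [-0.4, -0.09, 0],
    [-0.4, -0.09, 0],
    [-0.4, -0.09, 0],
    [-0.4, -0.09, 0],
    [-0.4, -0.09, 0],
  ],
  turn=[
    [0, 0, 0],
    [0, 0, 0],
    [0, 0, 0],
    [0, 0, 0],
    [0, 0, 0],
    [0, 0, 0],
    [0, 0, 0],
    [0, 0, 0],
  ],
  jaw=[0.5, 1, 1, 1, 1, 1, 1, 1],
)

```text
time_s: 11.05
tcp_pos: [0.5107, -0.0971, 0.2308]
eef_rot: [180.0, 0.0, -84.2]
contact_force: [0.6, -0.2, -0.0]
gripper_width: 0.0292
```

Request:
apply_moves(
  slide=[
    [-0.4, -0.09, 0],
    [-0.4, -0.09, 0],
    [-0.4, -0.09, 0],
    [-0.4, -0.09, 0],
    [-0.4, -0.09, 0],
    [-0.4, -0.09, 0],
    [-0.4, -0.09, 0],
    [-0.4, -0.09, 0],
  ],
  turn=[
    [0, 0, 0],
    [0, 0, 0],
    [0, 0, 0],
    [0, 0, 0],
    [0, 0, 0],
    [0, 0, 0],
    [0, 0, 0],
    [0, 0, 0],
  ],
  jaw=[1, 1, 1, 1, 1, 1, 1, 1],
)

```text
time_s: 11.85
tcp_pos: [0.5502, 0.2285, 0.2306]
eef_rot: [179.9, -0.0, -84.2]
contact_force: [1.3, -0.3, 0.3]
gripper_width: 0.0005
```

Request:
apply_moves(
  slide=[
    [0, 0, 0],
    [0, 0, 0],
    [0, 0, 0],
    [0, 0, 0],
    [0, 0, 0],
    [0, 0, 0],
    [0, 0, 0],
    [0, 0, 0],
  ],
  turn=[
    [0, 0, -0.1],
    [0, 0, -0.1],
    [0, 0, -0.1],
    [0, 0, -0.1],
    [0, 0, -0.1],
    [0, 0, -0.1],
    [0, 0, -0.1],
    [0, 0, -0.1],
  ],
  jaw=[1, 1, 1, 1, 1, 1, 1, 1],
)

```text
time_s: 12.65
tcp_pos: [0.5502, 0.2267, 0.2304]
eef_rot: [179.9, 0.1, -15.1]
contact_force: [0.1, -1.2, -0.7]
gripper_width: 0.0004
```

Request:
apply_moves(
  slide=[
    [0, 0, 0],
    [0, 0, 0],
    [0, 0, 0],
  ],
  turn=[
    [0, 0, -0.1],
    [0, 0, -0.08],
    [0, 0, 0],
  ],
  jaw=[1, 1, 1],
)

```text
time_s: 12.95
tcp_pos: [0.5503, 0.2267, 0.2305]
eef_rot: [180.0, 0.1, 0.1]
contact_force: [0.1, -0.1, -0.8]
gripper_width: 0.0
```

```bash
python3 - <<'E'
from h import *
st()
c=cap('wrist','w3'); t=cap('top','t3')
P=cloud(c); 
f=P[(P[...,2]>.045)&(P[...,2]<.062)&(P[...,0]>.58)&(P[...,0]<.63)&(P[...,1]>.1)&(P[...,1]<.35)]
if len(f): print('handle',len(f),np.percentile(f,[1,50,99],axis=0))
f=P[(P[...,2]>.066)&(P[...,2]<.080)&(P[...,0]>.63)&(P[...,0]<.68)&(P[...,1]>.08)&(P[...,1]<.4)]
if len(f): print('front',np.percentile(f,[1,50,99],axis=0))
E
```

```text
12.95 [0.5503 0.2267 0.2305] [1.7996e+02 7.0000e-02 8.0000e-02] [ 0.1 -0.1 -0.8] 0.0
handle 1062 [[0.6123341  0.17264728 0.05139683]
 [0.61823273 0.22901831 0.05564812]
 [0.62906923 0.28771387 0.05802597]]
front [[0.6526084  0.09833673 0.06823713]
 [0.66026013 0.22990384 0.07301012]
 [0.66803107 0.36102614 0.07485051]]
```

View pics/w3.png

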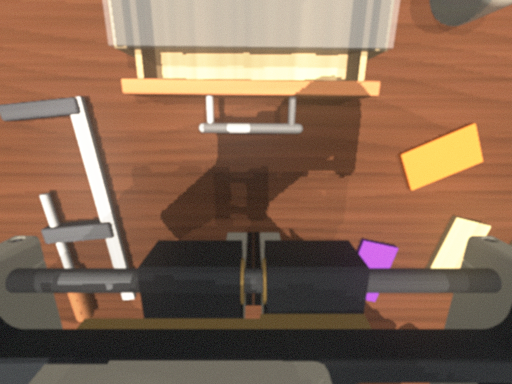

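View pics/t3.png

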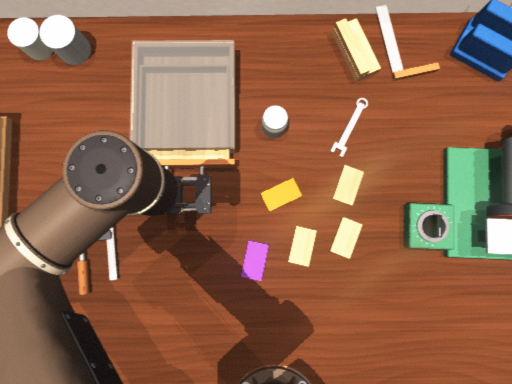

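Request:
apply_moves(
  slide=[
    [0.4, -0.03, 0],
    [0.46, 0, 0],
    [0, 0, 0.4],
    [0, 0, 0.4],
    [0, 0, 0.4],
    [0, 0, 0],
    [0, 0, 0],
  ],
  turn=[
    [0, 0, 0],
    [0, 0, 0],
    [0, 0, 0],
    [0, 0, 0],
    [0, 0, 0],
    [0, 0, 0],
    [0, 0, 0],
  ],
  jaw=[1, 1, 1, 1, 1, 1, 1],
)

```text
time_s: 13.75
tcp_pos: [0.6368, 0.2295, 0.1117]
eef_rot: [179.9, 0.0, -0.1]
contact_force: [0.6, -0.5, 1.2]
gripper_width: 0.0007
```

Request:
apply_moves(
  slide=[
    [0, 0, 0.2],
    [0, 0, 0.2],
    [0, 0, 0.2],
    [0, 0, 0],
  ],
  turn=[
    [0, 0, 0],
    [0, 0, 0],
    [0, 0, 0],
    [0, 0, 0],
  ],
  jaw=[1, 1, 1, 1],
)

```text
time_s: 14.15
tcp_pos: [0.6366, 0.2298, 0.052]
eef_rot: [180.0, 0.0, -0.1]
contact_force: [-0.6, -0.2, -0.4]
gripper_width: 0.0004
```

Request:
apply_moves(
  slide=[
    [-0.15, 0, 0],
    [-0.2, 0, 0],
    [-0.2, 0, 0],
    [-0.2, 0, 0],
    [-0.2, 0, 0],
    [-0.2, 0, 0],
    [-0.2, 0, 0],
    [0, 0, 0],
  ],
  turn=[
    [0, 0, 0],
    [0, 0, 0],
    [0, 0, 0],
    [0, 0, 0],
    [0, 0, 0],
    [0, 0, 0],
    [0, 0, 0],
    [0, 0, 0],
  ],
  jaw=[1, 1, 1, 1, 1, 1, 1, 1],
)

```text
time_s: 14.95
tcp_pos: [0.5015, 0.2309, 0.0547]
eef_rot: [-179.8, -0.2, 0.0]
contact_force: [0.3, 0.8, 1.1]
gripper_width: 0.0003
```

```bash
python3 - <<'E'
from h import *
st(); c=cap('scene','s4'); c=cap('top','t4')
E
```

```text
14.95 [0.5015 0.2309 0.0547] [-1.7984e+02 -1.7000e-01  3.0000e-02] [0.3 0.8 1.1] 0.0003
```

View pics/s4.png

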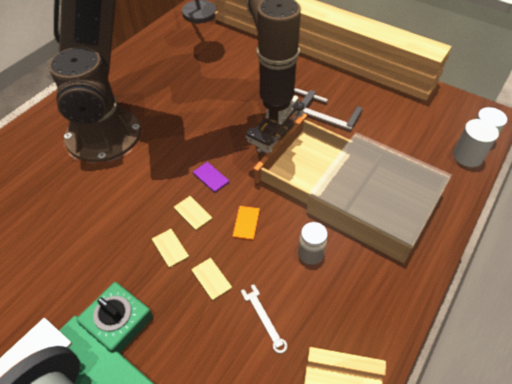

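Request:
apply_moves(
  slide=[
    [-0.1, 0, 0],
    [-0.1, 0, 0],
    [-0.1, 0, 0],
    [0, 0, 0],
  ],
  turn=[
    [0, 0, 0],
    [0, 0, 0],
    [0, 0, 0],
    [0, 0, 0],
  ],
  jaw=[1, 1, 1, 1],
)

```text
time_s: 15.45
tcp_pos: [0.4698, 0.2291, 0.0514]
eef_rot: [179.9, 0.1, -0.0]
contact_force: [0.5, -0.3, -0.8]
gripper_width: 0.0006
```

Request:
apply_moves(
  slide=[
    [-0.06, 0, 0],
    [-0.06, 0, 0],
    [0, 0, 0],
  ],
  turn=[
    [0, 0, 0],
    [0, 0, 0],
    [0, 0, 0],
  ],
  jaw=[1, 1, 1],
)

```text
time_s: 15.75
tcp_pos: [0.4585, 0.2292, 0.0513]
eef_rot: [180.0, 0.1, -0.0]
contact_force: [0.9, -0.0, 0.0]
gripper_width: 0.0004
```

Request:
apply_moves(
  slide=[
    [-0.06, 0, 0],
    [-0.06, 0, 0],
    [0, 0, 0],
  ],
  turn=[
    [0, 0, 0],
    [0, 0, 0],
    [0, 0, 0],
  ],
  jaw=[1, 1, 1],
)

```text
time_s: 16.05
tcp_pos: [0.4492, 0.2301, 0.0518]
eef_rot: [-179.9, -0.2, 0.1]
contact_force: [14.4, -4.6, -8.3]
gripper_width: 0.0006
```

```bash
python3 - <<'E'
from h import *
st(); c=cap('scene','s5'); P=cloud(c)
f=P[(P[...,2]>.066)&(P[...,2]<.08)&(P[...,1]>.08)&(P[...,1]<.18)&(P[...,0]<.6)]; print(np.percentile(f,[1,50,99],axis=0))
E
```

```text
16.05 [0.4492 0.2301 0.0518] [-1.7995e+02 -2.0000e-01  5.0000e-02] [14.4 -4.6 -8.3] 0.0006
[[0.46852721 0.09493757 0.06610329]
 [0.47955841 0.12751241 0.07234707]
 [0.59281052 0.17842958 0.07717591]]
```

View pics/s5.png

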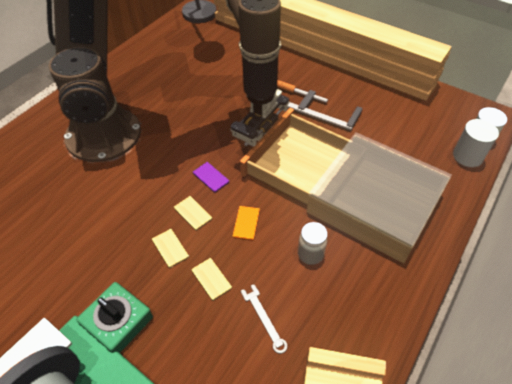

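Request:
apply_moves(
  slide=[
    [0, 0, 0],
    [0.07, 0, 0],
    [0, 0, -0.3],
    [0, 0, -0.4],
    [0, 0, -0.4],
    [0, 0, -0.4],
    [0, 0.4, -0.4],
    [0, 0.4, 0],
  ],
  turn=[
    [0, 0, 0],
    [0, 0, 0],
    [0, 0, 0],
    [0, 0, 0],
    [0, 0, 0],
    [0, 0, 0],
    [0, 0, 0],
    [0, 0, 0],
  ],
  jaw=[1, 1, 1, 1, 1, 0.5, 0, 0],
)

```text
time_s: 16.9
tcp_pos: [0.4563, 0.1557, 0.2418]
eef_rot: [-179.7, -0.4, 0.1]
contact_force: [1.1, -0.2, -0.3]
gripper_width: 0.0188
```

Request:
apply_moves(
  slide=[
    [0, 0.4, 0],
    [0, 0.4, 0],
    [0, 0.4, 0],
    [0, 0.4, 0],
    [0, 0, 0],
    [0, 0, 0],
  ],
  turn=[
    [0, 0, 0],
    [0, 0, 0],
    [0, 0, 0],
    [0, 0, 0],
    [0, 0, 0],
    [0, 0, 0],
  ],
  jaw=[0, 0, 0, 0, 0, 0],
)

```text
time_s: 17.5
tcp_pos: [0.4541, -0.0063, 0.2368]
eef_rot: [-180.0, 0.0, -0.2]
contact_force: [-0.1, 0.3, 0.1]
gripper_width: 0.0669
```

```bash
cat >> h.py <<'E'
def blanks(c,zt=.01,box=None):
    im=c['pixels']; hsv=cv2.cvtColor(im,cv2.COLOR_BGR2HSV); out=[]
    m=((hsv[...,0]>18)&(hsv[...,0]<40)&(hsv[...,1]>30)&(hsv[...,1]<170)&(hsv[...,2]>110)).astype(np.uint8)
    cs,_=cv2.findContours(m,cv2.RETR_EXTERNAL,cv2.CHAIN_APPROX_NONE)
    for k in cs:
        if cv2.contourArea(k)<150: continue
        bx=cv2.boxPoints(cv2.minAreaRect(k)); w=np.array([ray(c,u,v,zt) for u,v in bx])
        e1=w[1]-w[0];e2=w[2]-w[1]; l=e1 if np.linalg.norm(e1)>np.linalg.norm(e2) else e2
        L=sorted([np.linalg.norm(e1),np.linalg.norm(e2)])
        y=np.degrees(np.arctan2(l[1],l[0])); y=(y+90)%180-90
        print('B',bx.mean(0).round(0),w.mean(0)[:2].round(4),np.round(L,4),'yaw',y.round(1))
E
python3 - <<'E'
from h import *
st(); c=cap('top','t5'); blanks(c); print('wrist'); w=cap('wrist','w5'); blanks(w)
E
```

```text
17.5 [ 0.4541 -0.0063  0.2368] [-1.7998e+02  3.0000e-02 -1.5000e-01] [-0.1  0.3  0.1] 0.0669
B [194. 295.] [0.3052 0.2107] [0.0227 0.1363] yaw 25.4
B [346. 237.] [ 0.4518 -0.2033] [0.0571 0.1001] yaw -22.5
B [348. 185.] [ 0.5952 -0.2142] [0.057  0.0997] yaw -20.8
B [187. 188.] [0.5923 0.2286] [0.2124 0.2324] yaw 89.2
B [358.  45.] [ 0.9957 -0.2571] [0.06   0.1764] yaw 22.6
wrist
B [306. 196.] [ 0.423  -0.0818] [0.0564 0.0752] yaw -14.0
B [395. 174.] [ 0.4552 -0.2044] [0.0584 0.103 ] yaw -23.3
B [273.  79.] [ 0.5795 -0.0302] [0.0484 0.0993] yaw -65.4
B [422.  60.] [ 0.599  -0.2162] [0.0573 0.1015] yaw -21.5
B [78. 80.] [0.5714 0.2191] [0.1821 0.1897] yaw -6.4
```

View pics/t5.png

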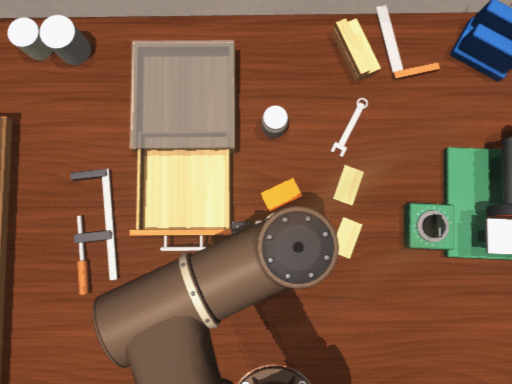

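View pics/w5.png

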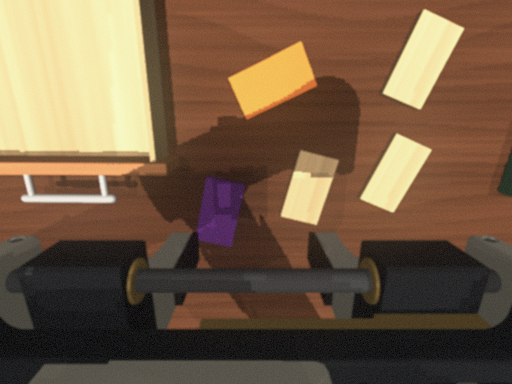

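Request:
apply_moves(
  slide=[
    [-0.1, 0.4, 0],
    [-0.11, 0.37, 0],
    [0, 0, 0],
    [0, 0, 0],
    [0, 0, 0.4],
    [0, 0, 0.4],
    [0, 0, 0.4],
    [0, 0, 0],
  ],
  turn=[
    [0, 0, 0],
    [0, 0, 0],
    [0, 0, 0.08],
    [0, 0, 0.083],
    [0, 0, 0],
    [0, 0, 0],
    [0, 0, 0],
    [0, 0, 0],
  ],
  jaw=[0, 0, 0, 0, 0, 0, 0, 0],
)

```text
time_s: 18.4
tcp_pos: [0.4301, -0.0821, 0.1128]
eef_rot: [179.8, 0.5, -14.0]
contact_force: [-0.6, 0.1, 0.0]
gripper_width: 0.0875
```

```bash
python3 - <<'E'
from h import *
st(); w=cap('wrist','w6'); blanks(w)
E
```

```text
18.4 [ 0.4301 -0.0821  0.1128] [179.81   0.49 -13.98] [-0.6  0.1  0. ] 0.0875
B [180. 372.] [0.2401 0.0561] [0.0367 0.358 ] yaw 75.8
B [495. 244.] [ 0.3264 -0.3121] [0.0096 0.0441] yaw 50.4
B [353. 252.] [ 0.3529 -0.1689] [0.0193 0.0596] yaw 31.5
B [256. 226.] [ 0.4064 -0.0785] [0.0402 0.0536] yaw 75.9
B [383. 141.] [ 0.4566 -0.2091] [0.0485 0.0988] yaw -24.7
B [361.  16.] [ 0.5609 -0.2025] [0.0228 0.0593] yaw 76.1
B [150.  50.] [ 0.5775 -0.0304] [0.054  0.0975] yaw -68.1
```

View pics/w6.png

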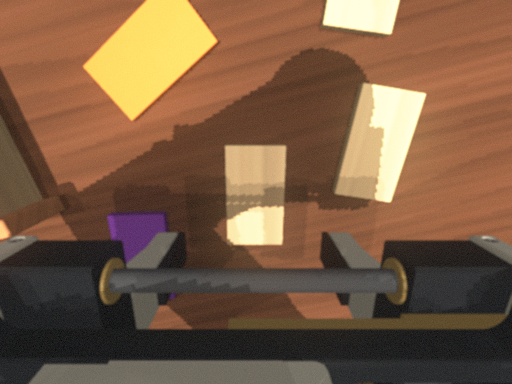

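Request:
apply_moves(
  slide=[
    [0, 0, 0.4],
    [0, 0, 0.35],
    [0, 0, 0.15],
    [0, 0, 0],
    [0, 0, 0],
  ],
  turn=[
    [0, 0, 0],
    [0, 0, 0],
    [0, 0, 0],
    [0, 0, 0],
    [0, 0, 0],
  ],
  jaw=[0, 0, 0, 0, 0],
)

```text
time_s: 18.95
tcp_pos: [0.4352, -0.082, 0.0286]
eef_rot: [-180.0, -0.1, -13.9]
contact_force: [0.9, -0.4, 1.3]
gripper_width: 0.0871
```

Request:
apply_moves(
  slide=[
    [0, 0, 0.12],
    [0, 0, 0],
    [0, 0, 0],
    [0, 0, 0],
    [0, 0, 0],
    [0, 0, 0],
    [0, 0, 0],
    [0, 0, 0],
  ],
  turn=[
    [0, 0, 0],
    [0, 0, 0],
    [0, 0, 0],
    [0, 0, 0],
    [0, 0, 0],
    [0, 0, 0],
    [0, 0, 0],
    [0, 0, 0],
  ],
  jaw=[0, 0, 1, 1, 1, 1, 1, 1],
  newtons=30,
)

```text
time_s: 19.75
tcp_pos: [0.4336, -0.0827, 0.0151]
eef_rot: [180.0, -0.0, -14.0]
contact_force: [-1.0, 0.3, 5.4]
gripper_width: 0.0557
```

Request:
apply_moves(
  slide=[
    [0, 0, -0.3],
    [0, 0, -0.4],
    [0, 0, -0.4],
    [0, 0, -0.4],
    [0, 0, 0],
    [0, 0, 0],
  ],
  turn=[
    [0, 0, 0],
    [0, 0, 0],
    [0, 0, 0],
    [0, 0, 0],
    [0, 0, 0],
    [0, 0, 0],
  ],
  jaw=[1, 1, 1, 1, 1, 1],
)

```text
time_s: 20.35
tcp_pos: [0.4338, -0.0824, 0.1657]
eef_rot: [-179.9, -0.1, -14.0]
contact_force: [-1.0, -0.4, -0.9]
gripper_width: 0.0555
```

```bash
python3 - <<'E'
from h import *
s=st(); w=cap('wrist','w7'); t=cap('scene','s7')
P=cloud(t); z=s['tcp_pos'][2]
p0=np.array(s['tcp_pos']); T=toolR()
for n,c in (('w',w),('s',t)):
    P=cloud(c); q=(P-p0)@T.as_matrix()
    hsv=cv2.cvtColor(c['pixels'],cv2.COLOR_BGR2HSV)
    m=(abs(q[...,0])<.09)&(abs(q[...,1])<.05)&(q[...,2]>-.012)&(q[...,2]<.03)&(hsv[...,0]>15)&(hsv[...,0]<40)&(hsv[...,1]>30)
    k=q[m]; print(n,len(k), np.percentile(k,[1,50,99],axis=0).round(4) if len(k) else '')
# drawer edges in scene cloud
P=cloud(t)
for zl,zh in ((.058,.068),(.068,.078)):
    f=P[(P[...,2]>zl)&(P[...,2]<zh)&(P[...,0]>.45)&(P[...,0]<.68)&(P[...,1]>.07)&(P[...,1]<.40)]
    print(zl,len(f),np.percentile(f,[1,99],axis=0).round(4))
E
```

```text
20.35 [ 0.4338 -0.0824  0.1657] [-1.7991e+02 -1.1000e-01 -1.4040e+01] [-1.  -0.4 -0.9] 0.0555
w 11765 [[-0.0464 -0.0387 -0.0089]
 [ 0.0144 -0.0006  0.005 ]
 [ 0.0517  0.0378  0.0099]]
s 506 [[-0.0423 -0.0351 -0.008 ]
 [ 0.0162  0.0003  0.0052]
 [ 0.0502  0.0439  0.0106]]
0.058 515 [[0.4773 0.096  0.0581]
 [0.677  0.3526 0.0676]]
0.068 387 [[0.4683 0.0947 0.0681]
 [0.609  0.3577 0.0775]]
```

View pics/w7.png

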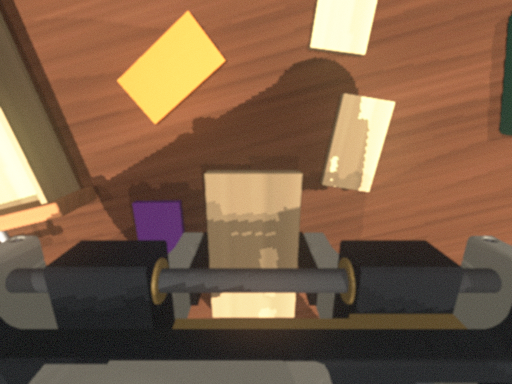

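View pics/s7.png

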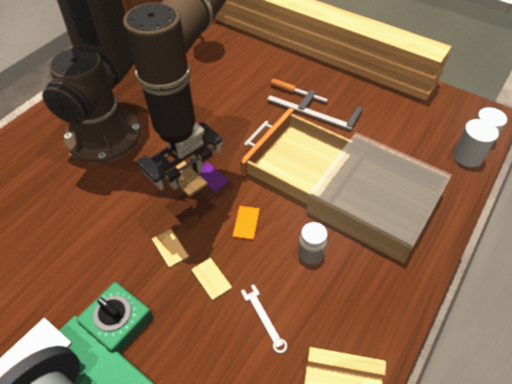

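Request:
apply_moves(
  slide=[
    [0, 0, 0],
    [0, 0, 0],
    [0.15, -0.4, 0],
    [0.15, -0.4, 0],
    [0.15, -0.4, 0],
    [0.15, -0.4, 0],
    [0.15, -0.4, 0],
    [0.15, -0.4, 0],
  ],
  turn=[
    [0, 0, -0.08],
    [0, 0, -0.083],
    [0, 0, 0],
    [0, 0, 0],
    [0, 0, 0],
    [0, 0, 0],
    [0, 0, 0],
    [0, 0, 0],
  ],
  jaw=[1, 1, 1, 1, 1, 1, 1, 1],
)

```text
time_s: 21.25
tcp_pos: [0.5231, 0.1587, 0.163]
eef_rot: [179.9, 0.2, -0.0]
contact_force: [1.4, -1.2, 0.1]
gripper_width: 0.0556
```

Request:
apply_moves(
  slide=[
    [0.1, -0.4, 0],
    [0.1, -0.4, 0],
    [0, -0.4, 0],
    [0, 0, 0],
    [0, 0, 0],
  ],
  turn=[
    [0, 0, 0],
    [0, 0, 0],
    [0, 0, 0],
    [0, 0, 0],
    [0, 0, 0],
  ],
  jaw=[1, 1, 1, 1, 1],
)

```text
time_s: 21.75
tcp_pos: [0.5426, 0.2776, 0.1624]
eef_rot: [179.8, 0.2, 0.1]
contact_force: [0.7, -0.3, -0.6]
gripper_width: 0.0558
```

```bash
python3 - <<'E'
from h import *
s=st(); w=cap('wrist','w8'); t=cap('top','t8')
blanks(t)
E
```

```text
21.75 [0.5426 0.2776 0.1624] [1.7984e+02 1.8000e-01 6.0000e-02] [ 0.7 -0.3 -0.6] 0.0558
B [346. 237.] [ 0.4517 -0.2031] [0.0574 0.1004] yaw -22.5
B [348. 185.] [ 0.5952 -0.2142] [0.057  0.0997] yaw -20.8
B [188. 189.] [0.591  0.2272] [0.2152 0.2241] yaw 89.2
B [358.  45.] [ 0.9956 -0.2571] [0.06   0.1765] yaw 22.7
```

View pics/w8.png

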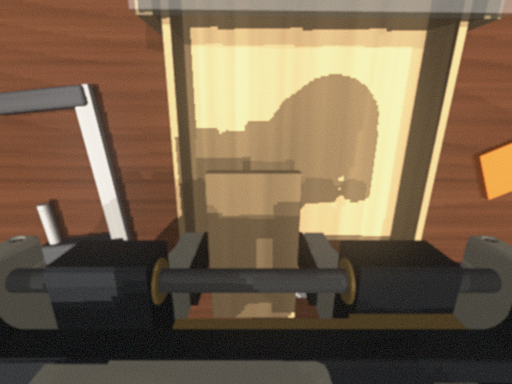

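View pics/t8.png

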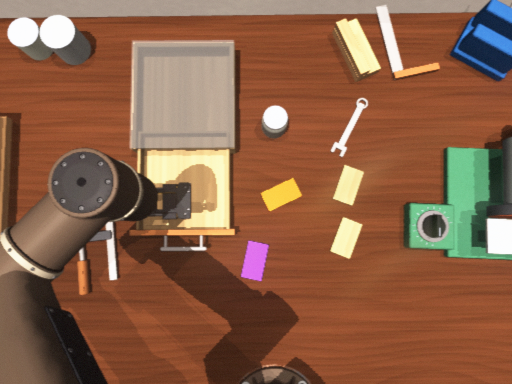

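```bash
python3 - <<'E'
from h import *
w=cap('wrist'); P=cloud(w)
for v in (40,80,120,160,200): 
    row=P[v]; print(v,'left', [(u,*row[u].round(3)) for u in range(166,202,4)][:9])
for v in (60,140,200):
    row=P[v]; print(v,'right',[(u,*row[u].round(3)) for u in range(410,470,7)])
E
```

```text
40 left [(166, np.float64(0.683), np.float64(0.346), np.float64(0.065)), (170, np.float64(0.684), np.float64(0.344), np.float64(0.059)), (174, np.float64(0.686), np.float64(0.344), np.float64(0.048)), (178, np.float64(0.69), np.float64(0.343), np.float64(0.035)), (182, np.float64(0.693), np.float64(0.344), np.float64(0.018)), (186, np.float64(0.693), np.float64(0.339), np.float64(0.021)), (190, np.float64(0.693), np.float64(0.336), np.float64(0.02)), (194, np.float64(0.693), np.float64(0.332), np.float64(0.018)), (198, np.float64(0.693), np.float64(0.329), np.float64(0.018))]
80 left [(166, np.float64(0.653), np.float64(0.349), np.float64(0.065)), (170, np.float64(0.653), np.float64(0.345), np.float64(0.064)), (174, np.float64(0.654), np.float64(0.344), np.float64(0.057)), (178, np.float64(0.656), np.float64(0.344), np.float64(0.043)), (182, np.float64(0.657), np.float64(0.344), np.float64(0.028)), (186, np.float64(0.658), np.float64(0.342), np.float64(0.019)), (190, np.float64(0.658), np.float64(0.339), np.float64(0.018)), (194, np.float64(0.658), np.float64(0.334), np.float64(0.019
[... 2853 characters left out ...]
np.float64(0.598), np.float64(0.044), np.float64(-0.0)), (466, np.float64(0.598), np.float64(0.036), np.float64(-0.0))]
200 right [(410, np.float64(0.543), np.float64(0.117), np.float64(0.048)), (417, np.float64(0.546), np.float64(0.117), np.float64(0.06)), (424, np.float64(0.548), np.float64(0.113), np.float64(0.064)), (431, np.float64(0.527), np.float64(0.062), np.float64(0.0)), (438, np.float64(0.527), np.float64(0.053), np.float64(-0.0)), (445, np.float64(0.527), np.float64(0.045), np.float64(0.0)), (452, np.float64(0.527), np.float64(0.037), np.float64(0.001)), (459, np.float64(0.527), np.float64(0.027), np.float64(-0.001)), (466, np.float64(0.527), np.float64(0.02), np.float64(0.001))]
```

Request:
apply_moves(
  slide=[
    [0, 0, 0.4],
    [0, 0, 0.4],
    [0, 0, 0.3],
    [0, 0, 0.1],
    [0, 0, 0],
    [0, 0, 0],
  ],
  turn=[
    [0, 0, 0],
    [0, 0, 0],
    [0, 0, 0],
    [0, 0, 0],
    [0, 0, 0],
    [0, 0, 0],
  ],
  jaw=[1, 1, 1, 1, 1, 1],
)

```text
time_s: 22.5
tcp_pos: [0.5446, 0.2776, 0.0464]
eef_rot: [-179.9, -0.1, -0.0]
contact_force: [1.1, 0.2, 0.1]
gripper_width: 0.0552
```

Request:
apply_moves(
  slide=[
    [0, 0, 0.06],
    [0, 0, 0.05],
    [0, 0, 0],
    [0, 0, 0],
    [0, 0, 0],
    [0, 0, -0.3],
    [0, 0, -0.4],
    [0, 0, -0.4],
  ],
  turn=[
    [0, 0, 0],
    [0, 0, 0],
    [0, 0, 0],
    [0, 0, 0],
    [0, 0, 0],
    [0, 0, 0],
    [0, 0, 0],
    [0, 0, 0],
  ],
  jaw=[1, 1, 0.2, 0.2, 0.2, 0.2, 0.2, 0.2],
)

```text
time_s: 23.3
tcp_pos: [0.5433, 0.2771, 0.145]
eef_rot: [179.9, 0.0, -0.0]
contact_force: [0.9, 1.7, 0.1]
gripper_width: 0.0703
```

```bash
python3 - <<'E'
from h import *
s=st(); w=cap('wrist','w9'); t=cap('scene','s9'); blanks(cap('top'))
E
```

```text
23.3 [0.5433 0.2771 0.145 ] [ 1.7995e+02  4.0000e-02 -1.0000e-02] [0.9 1.7 0.1] 0.0703
B [ 20. 253.] [0.4232 0.6791] [0.0227 0.1132] yaw 44.0
B [346. 237.] [ 0.4516 -0.203 ] [0.0574 0.1007] yaw -22.5
B [348. 185.] [ 0.5953 -0.2141] [0.0566 0.0996] yaw -20.8
B [188. 189.] [0.591  0.2258] [0.2152 0.2269] yaw 89.2
B [358.  45.] [ 0.9957 -0.2571] [0.06   0.1764] yaw 22.6
```

View pics/w9.png

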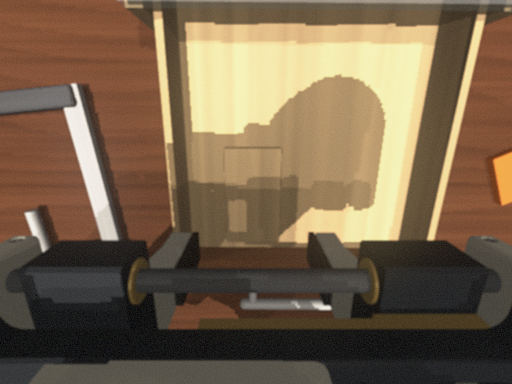

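View pics/s9.png

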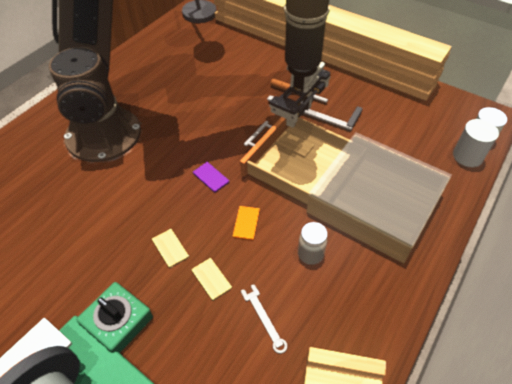

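Request:
apply_moves(
  slide=[
    [0, 0, -0.4],
    [0, 0.4, 0],
    [0, 0.4, 0],
    [0, 0.4, 0],
    [-0.1, 0.4, 0],
    [-0.1, 0.4, 0],
    [-0.1, 0.4, 0],
    [-0.1, 0.4, 0],
  ],
  turn=[
    [0, 0, 0],
    [0, 0, 0],
    [0, 0, 0],
    [0, 0, 0],
    [0, 0, 0],
    [0, 0, 0],
    [0, 0, 0],
    [0, 0, 0],
  ],
  jaw=[0, 0, 0, 0, 0, 0, 0, 0],
)

```text
time_s: 24.25
tcp_pos: [0.5024, -0.0042, 0.1832]
eef_rot: [180.0, 0.1, -0.0]
contact_force: [0.9, 0.2, 0.4]
gripper_width: 0.0875
```

Request:
apply_moves(
  slide=[
    [-0.1, 0.4, 0],
    [-0.1, 0.4, 0],
    [-0.1, 0.4, 0],
    [-0.1, 0.4, 0],
    [-0.1, 0.4, 0],
    [0, 0, 0],
    [0, 0, 0],
    [0, 0, 0],
  ],
  turn=[
    [0, 0, 0],
    [0, 0, 0],
    [0, 0, 0],
    [0, 0, 0],
    [0, 0, 0],
    [0, 0, 0.088],
    [0, 0, 0.087],
    [0, 0, 0.087],
  ],
  jaw=[0, 0, 0, 0, 0, 0, 0, 0],
)

```text
time_s: 25.05
tcp_pos: [0.4527, -0.2031, 0.1831]
eef_rot: [180.0, 0.1, -22.9]
contact_force: [-0.1, -0.2, 0.3]
gripper_width: 0.0879
```

```bash
cat >> h.py <<'E'
def toolblanks(w):
    s=r.get_state(); p0=np.array(s['tcp_pos']); M=toolR().as_matrix()
    P=cloud(w); hsv=cv2.cvtColor(w['pixels'],cv2.COLOR_BGR2HSV)
    m=((P[...,2]>.006)&(P[...,2]<.016)&(hsv[...,1]<150)&(w['depth']>0)).astype(np.uint8)
    n,l,stt,ce=cv2.connectedComponentsWithStats(m)
    for i in range(1,n):
        if stt[i,4]<300: continue
        q=P[l==i]; (c,sz,a)=cv2.minAreaRect((q[:,:2]*1000).astype(np.float32))
        if sz[0]<sz[1]: a+=90
        a=(a+90)%180-90
        print('TB',np.round(c,1),np.round(sz,1),'yaw',round(a,1),'tooloff',np.round((np.array([c[0]/1000,c[1]/1000,.01])-p0)@M,4))
E
python3 - <<'E'
from h import *
s=st(); w=cap('wrist','w10'); toolblanks(w)
E
```

```text
25.05 [ 0.4527 -0.2031  0.1831] [ 1.7998e+02  8.0000e-02 -2.2920e+01] [-0.1 -0.2  0.3] 0.0879
TB [ 600.1 -215.7] [ 56.1 100.3] yaw -21.1 tooloff [ 0.1406 -0.0466  0.1729]
TB [ 487.7 -364.7] [  6.4 118.1] yaw -5.4 tooloff [0.0964 0.1347 0.173 ]
TB [ 478.4 -223.3] [56.  98.8] yaw -22.8 tooloff [0.0318 0.0086 0.1731]
```

View pics/w10.png

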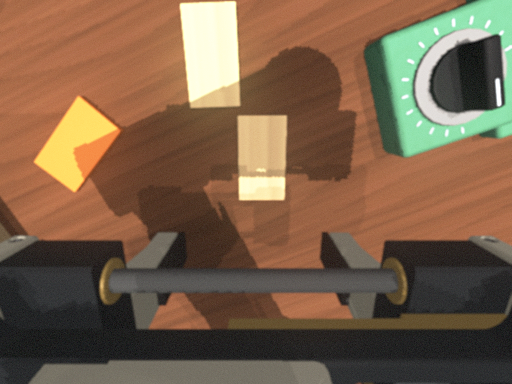

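Request:
apply_moves(
  slide=[
    [0.31, 0.085, 0],
    [0, 0, 0.4],
    [0, 0, 0.4],
    [0, 0, 0.4],
    [0, 0, 0.3],
    [0, 0, 0],
    [0, 0, 0],
  ],
  turn=[
    [0, 0, 0],
    [0, 0, 0],
    [0, 0, 0],
    [0, 0, 0],
    [0, 0, 0],
    [0, 0, 0],
    [0, 0, 0],
  ],
  jaw=[0, 0, 0, 0, 0, 0, 0],
)

```text
time_s: 25.8
tcp_pos: [0.4787, -0.2224, 0.0339]
eef_rot: [180.0, 0.1, -22.4]
contact_force: [0.2, -0.7, 0.5]
gripper_width: 0.0877
```

```bash
python3 - <<'E'
from h import *
s=st(); w=cap('wrist','w11')
E
```

```text
25.8 [ 0.4787 -0.2224  0.0339] [ 1.7995e+02  9.0000e-02 -2.2430e+01] [ 0.2 -0.7  0.5] 0.0877
```

View pics/w11.png

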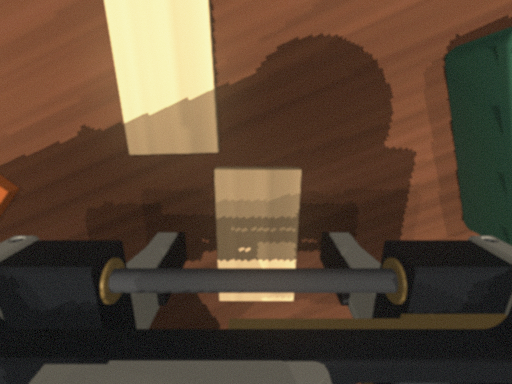

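Request:
apply_moves(
  slide=[
    [0, 0, 0.18],
    [0, 0, 0],
    [0, 0, 0],
    [0, 0, 0],
    [0, 0, 0],
    [0, 0, 0],
    [0, 0, 0],
  ],
  turn=[
    [0, 0, 0],
    [0, 0, 0],
    [0, 0, 0],
    [0, 0, 0],
    [0, 0, 0],
    [0, 0, 0],
    [0, 0, 0],
  ],
  jaw=[0, 0, 1, 1, 1, 1, 1],
)

```text
time_s: 26.55
tcp_pos: [0.479, -0.2224, 0.0163]
eef_rot: [-180.0, -0.0, -22.5]
contact_force: [-0.9, 0.2, 4.6]
gripper_width: 0.0556
```

Request:
apply_moves(
  slide=[
    [0, 0, -0.3],
    [0, 0, -0.4],
    [0, 0, -0.4],
    [0, 0, -0.4],
    [0, 0, -0.1],
    [0, 0, 0],
    [0, 0, 0],
  ],
  turn=[
    [0, 0, 0],
    [0, 0, 0],
    [0, 0, 0],
    [0, 0, 0],
    [0, 0, -0.087],
    [0, 0, -0.087],
    [0, 0, -0.087],
  ],
  jaw=[1, 1, 1, 1, 1, 1, 1],
)

```text
time_s: 27.25
tcp_pos: [0.4789, -0.2223, 0.1767]
eef_rot: [-180.0, -0.1, 0.2]
contact_force: [-0.3, -0.2, -0.9]
gripper_width: 0.0557
```

```bash
cat >> h.py <<'E'
def held(w):
    s=r.get_state(); p0=np.array(s['tcp_pos']); M=toolR().as_matrix()
    q=(cloud(w)-p0)@M; hsv=cv2.cvtColor(w['pixels'],cv2.COLOR_BGR2HSV)
    m=(abs(q[...,0])<.09)&(abs(q[...,1])<.026)&(q[...,2]>-.012)&(q[...,2]<.03)&(hsv[...,0]>15)&(hsv[...,0]<40)&(hsv[...,1]>30)
    k=q[m]; print('held',len(k),np.percentile(k,[.5,50,99.5],axis=0).round(4))
E
python3 - <<'E'
from h import *
s=st(); w=cap('wrist'); held(w)
E
```

```text
27.25 [ 0.4789 -0.2223  0.1767] [-1.7999e+02 -8.0000e-02  2.0000e-01] [-0.3 -0.2 -0.9] 0.0557
held 10073 [[-0.0489 -0.0257  0.0043]
 [ 0.0158 -0.      0.0058]
 [ 0.0501  0.0258  0.0126]]
```

Request:
apply_moves(
  slide=[
    [0, -0.4, 0],
    [0, -0.4, 0],
    [0.05, -0.4, 0],
    [0.05, -0.4, 0],
    [0.05, -0.4, 0],
    [0.05, -0.4, 0],
    [0.05, -0.4, 0],
    [0.1, -0.4, 0],
  ],
  turn=[
    [0, 0, 0],
    [0, 0, 0],
    [0, 0, 0],
    [0, 0, 0],
    [0, 0, 0],
    [0, 0, 0],
    [0, 0, 0],
    [0, 0, 0],
  ],
  jaw=[1, 1, 1, 1, 1, 1, 1, 1],
)

```text
time_s: 28.1
tcp_pos: [0.5139, 0.0992, 0.176]
eef_rot: [-180.0, 0.0, -0.2]
contact_force: [1.6, -0.6, 0.5]
gripper_width: 0.0556
```

Request:
apply_moves(
  slide=[
    [0.1, -0.4, 0],
    [0.1, -0.4, 0],
    [0.12, -0.4, 0],
    [0, -0.4, 0],
    [0, -0.2, 0],
    [0, 0, 0],
    [0, 0, 0],
  ],
  turn=[
    [0, 0, 0],
    [0, 0, 0],
    [0, 0, 0],
    [0, 0, 0],
    [0, 0, 0],
    [0, 0, 0],
    [0, 0, 0],
  ],
  jaw=[1, 1, 1, 1, 1, 1, 1],
)

```text
time_s: 28.8
tcp_pos: [0.5463, 0.2774, 0.1754]
eef_rot: [180.0, 0.1, -0.1]
contact_force: [-0.6, -0.8, -0.8]
gripper_width: 0.0553
```

```bash
python3 - <<'E'
from h import *
s=st(); w=cap('wrist','w12'); held(w)
P=cloud(w)
m=(P[...,2]>.024)&(P[...,2]<.036)&(P[...,1]<.34)&(P[...,1]>.12)&(P[...,0]<.68)
q=P[m]; print(np.percentile(q,[1,99],axis=0))
E
```

```text
28.8 [0.5463 0.2774 0.1754] [ 1.7995e+02  6.0000e-02 -1.4000e-01] [-0.6 -0.8 -0.8] 0.0553
held 9793 [[-0.0494 -0.0257  0.005 ]
 [ 0.0163 -0.0001  0.0065]
 [ 0.0497  0.0258  0.0151]]
[[0.4838055  0.13758534 0.02518328]
 [0.59573766 0.30554931 0.03167309]]
```

View pics/w12.png

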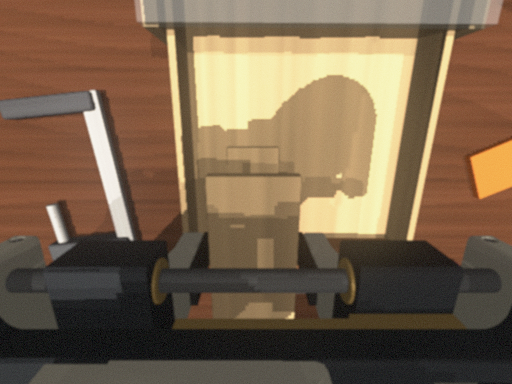

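Request:
apply_moves(
  slide=[
    [0, 0, 0.4],
    [0, 0, 0.4],
    [0, 0, 0.3],
    [0, 0, 0.1],
    [0, 0, 0],
    [0, 0, 0],
  ],
  turn=[
    [0, 0, 0],
    [0, 0, 0],
    [0, 0, 0],
    [0, 0, 0],
    [0, 0, 0],
    [0, 0, 0],
  ],
  jaw=[1, 1, 1, 1, 1, 1],
)

```text
time_s: 29.45
tcp_pos: [0.5477, 0.2776, 0.0575]
eef_rot: [-179.9, -0.1, -0.1]
contact_force: [-0.0, 0.3, -0.1]
gripper_width: 0.0552
```

Request:
apply_moves(
  slide=[
    [0, 0, 0.06],
    [0, 0, 0.06],
    [0, 0, 0],
    [0, 0, 0],
    [0, 0, 0],
    [0, 0, -0.3],
    [0, 0, -0.4],
    [0, 0, -0.4],
  ],
  turn=[
    [0, 0, 0],
    [0, 0, 0],
    [0, 0, 0],
    [0, 0, 0],
    [0, 0, 0],
    [0, 0, 0],
    [0, 0, 0],
    [0, 0, 0],
  ],
  jaw=[1, 1, 0.2, 0.2, 0.2, 0.2, 0.2, 0.2],
)

```text
time_s: 30.25
tcp_pos: [0.5463, 0.2772, 0.1548]
eef_rot: [179.9, 0.1, -0.1]
contact_force: [-0.1, 1.2, -0.9]
gripper_width: 0.0698
```

```bash
python3 - <<'E'
from h import *
s=st(); w=cap('wrist','w13'); blanks(cap('top'))
P=cloud(w)
for a,b in ((.024,.033),(.035,.043)):
    m=(P[...,2]>a)&(P[...,2]<b)&(P[...,1]<.338)&(P[...,1]>.20)&(P[...,0]<.64)&(P[...,0]>.49)
    q=P[m]; print(len(q),np.percentile(q,[1,99],axis=0))
    print(cv2.minAreaRect((q[:,:2]*1000).astype(np.float32)))
E
```

```text
30.25 [0.5463 0.2772 0.1548] [ 1.7994e+02  6.0000e-02 -1.0000e-01] [-0.1  1.2 -0.9] 0.0698
B [348. 185.] [ 0.5954 -0.2141] [0.0566 0.0994] yaw -20.8
B [188. 189.] [0.591  0.2272] [0.2152 0.2241] yaw 89.2
B [358.  45.] [ 0.9956 -0.2571] [0.06   0.1765] yaw 22.7Traceback (most recent call last):
  File "<stdin>", line 6, in <module>
    return _quantile_unchecked(
        a, q, axis, out, overwrite_input, method, keepdims, weights)
    return _ureduce(a,
                    func=_quantile_ureduce_func,
    ...<5 lines>...
                    overwrite_input=overwrite_input,
                    method=method)
    r = func(a, **kwargs)
    result = _quantile(arr,
                       quantiles=q,
    ...<2 lines>...
                       out=out,
                       weights=wgt)
    slices_having_nans = np.isnan(arr[-1, ...])
                                  ~~~^^^^^^^^^
IndexError: index -1 is out of bounds for axis 0 with size 0
```

View pics/w13.png

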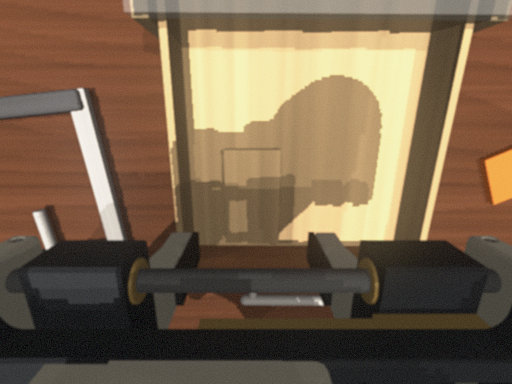

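Request:
apply_moves(
  slide=[
    [0, 0, -0.4],
    [0, 0.4, 0],
    [0, 0.4, 0],
    [0, 0.4, 0],
    [0, 0.4, 0],
    [0, 0.4, 0],
    [0, 0.4, 0],
    [0, 0.4, 0],
  ],
  turn=[
    [0, 0, 0],
    [0, 0, 0],
    [0, 0, 0],
    [0, 0, 0],
    [0, 0, 0],
    [0, 0, 0],
    [0, 0, 0],
    [0, 0, 0],
  ],
  jaw=[0, 0, 0, 0, 0, 0, 0, 0],
)

```text
time_s: 31.15
tcp_pos: [0.546, -0.0039, 0.194]
eef_rot: [-180.0, -0.0, -0.1]
contact_force: [1.1, -0.1, 0.2]
gripper_width: 0.0875
```

Request:
apply_moves(
  slide=[
    [0.1, 0.4, 0],
    [0.1, 0.4, 0],
    [0.1, 0.4, 0],
    [0.1, 0.4, 0],
    [0.1, 0.4, 0],
    [0, 0.1, 0],
    [0, 0, 0],
    [0, 0, 0],
  ],
  turn=[
    [0, 0, 0],
    [0, 0, 0],
    [0, 0, 0],
    [0, 0, 0],
    [0, 0, 0],
    [0, 0, 0.082],
    [0, 0, 0.081],
    [0, 0, 0.081],
  ],
  jaw=[0, 0, 0, 0, 0, 0, 0, 0],
)

```text
time_s: 31.95
tcp_pos: [0.5956, -0.2134, 0.1933]
eef_rot: [180.0, 0.0, -21.4]
contact_force: [0.8, 0.0, -0.2]
gripper_width: 0.0882
```

```bash
python3 - <<'E'
from h import *
s=st(); w=cap('wrist','w14'); toolblanks(w)
E
```

```text
31.95 [ 0.5956 -0.2134  0.1933] [ 1.800e+02  3.000e-02 -2.145e+01] [ 0.8  0.  -0.2] 0.0882
TB [ 741.6 -215.8] [ 37.6 123.2] yaw -29.2 tooloff [ 0.1366 -0.0517  0.1833]
TB [ 564.  -439.5] [ 89.6 274. ] yaw -37.9 tooloff [0.0549 0.222  0.1834]
TB [760.1 -34.1] [27.1 67.3] yaw -23.9 tooloff [ 0.0863 -0.2273  0.1834]
TB [ 600.3 -215.7] [56.  99.2] yaw -21.1 tooloff [0.0054 0.0007 0.1834]
TB [586.2 -31.6] [44.8 60.6] yaw -71.5 tooloff [-0.0762 -0.165   0.1835]
```

View pics/w14.png

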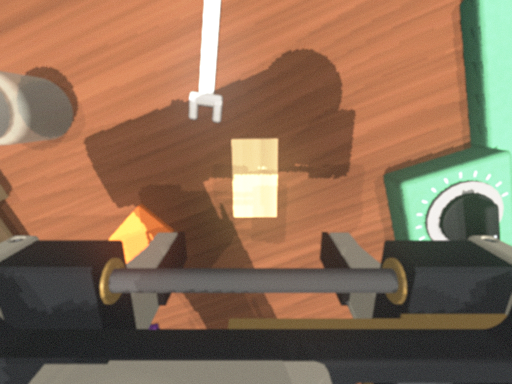

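Request:
apply_moves(
  slide=[
    [0.054, 0.01, 0],
    [0, 0, 0.4],
    [0, 0, 0.4],
    [0, 0, 0.4],
    [0, 0, 0.35],
    [0, 0, 0],
    [0, 0, 0],
  ],
  turn=[
    [0, 0, 0],
    [0, 0, 0],
    [0, 0, 0],
    [0, 0, 0],
    [0, 0, 0],
    [0, 0, 0],
    [0, 0, 0],
  ],
  jaw=[0, 0, 0, 0, 0, 0, 0],
)

```text
time_s: 32.7
tcp_pos: [0.6009, -0.2155, 0.0392]
eef_rot: [180.0, 0.0, -20.9]
contact_force: [0.5, -0.0, 1.5]
gripper_width: 0.0876
```

```bash
python3 - <<'E'
from h import *
s=st()
E
```

```text
32.7 [ 0.6009 -0.2155  0.0392] [ 1.7996e+02  4.0000e-02 -2.0910e+01] [ 0.5 -0.   1.5] 0.0876
```

Request:
apply_moves(
  slide=[
    [0, 0, 0.15],
    [0, 0, 0.08],
    [0, 0, 0],
    [0, 0, 0],
    [0, 0, 0],
    [0, 0, 0],
    [0, 0, 0],
    [0, 0, 0],
  ],
  turn=[
    [0, 0, 0],
    [0, 0, 0],
    [0, 0, 0],
    [0, 0, 0],
    [0, 0, 0],
    [0, 0, 0],
    [0, 0, 0],
    [0, 0, 0],
  ],
  jaw=[0, 0, 0, 1, 1, 1, 1, 1],
)

```text
time_s: 33.5
tcp_pos: [0.6006, -0.2155, 0.0162]
eef_rot: [-180.0, -0.0, -21.1]
contact_force: [-0.1, 0.1, 0.8]
gripper_width: 0.0554
```

Request:
apply_moves(
  slide=[
    [0, 0, -0.3],
    [0, 0, -0.4],
    [0, 0, -0.4],
    [0, 0, -0.4],
    [0, 0, -0.2],
    [0, 0, 0],
    [0, 0, 0],
  ],
  turn=[
    [0, 0, 0],
    [0, 0, 0],
    [0, 0, 0],
    [0, 0, 0],
    [0, 0, -0.082],
    [0, 0, -0.081],
    [0, 0, -0.081],
  ],
  jaw=[1, 1, 1, 1, 1, 1, 1],
)

```text
time_s: 34.2
tcp_pos: [0.6008, -0.2154, 0.1871]
eef_rot: [-180.0, -0.1, 0.2]
contact_force: [-0.4, -0.3, -1.9]
gripper_width: 0.0554
```

```bash
python3 - <<'E'
from h import *
s=st(); w=cap('wrist'); held(w)
E
```

```text
34.2 [ 0.6008 -0.2154  0.1871] [-1.7999e+02 -1.2000e-01  1.8000e-01] [-0.4 -0.3 -1.9] 0.0554
held 9513 [[-0.0487 -0.0257  0.0039]
 [ 0.0177 -0.0006  0.0054]
 [ 0.0501  0.0258  0.0113]]
```

Request:
apply_moves(
  slide=[
    [-0.1, -0.4, 0],
    [-0.1, -0.4, 0],
    [-0.1, -0.4, 0],
    [-0.1, -0.4, 0],
    [-0.1, -0.4, 0],
    [-0.04, -0.4, 0],
    [0, -0.4, 0],
    [0, -0.4, 0],
  ],
  turn=[
    [0, 0, 0],
    [0, 0, 0],
    [0, 0, 0],
    [0, 0, 0],
    [0, 0, 0],
    [0, 0, 0],
    [0, 0, 0],
    [0, 0, 0],
  ],
  jaw=[1, 1, 1, 1, 1, 1, 1, 1],
)

```text
time_s: 35.05
tcp_pos: [0.5466, 0.1062, 0.1861]
eef_rot: [-180.0, -0.0, -0.2]
contact_force: [1.5, -0.4, -0.3]
gripper_width: 0.0556
```

Request:
apply_moves(
  slide=[
    [0, -0.4, 0],
    [0, -0.4, 0],
    [0, -0.4, 0],
    [0, -0.4, 0],
    [0, -0.13, 0],
    [0, 0, 0],
    [0, 0, 0],
  ],
  turn=[
    [0, 0, 0],
    [0, 0, 0],
    [0, 0, 0],
    [0, 0, 0],
    [0, 0, 0],
    [0, 0, 0],
    [0, 0, 0],
  ],
  jaw=[1, 1, 1, 1, 1, 1, 1],
)

```text
time_s: 35.75
tcp_pos: [0.5471, 0.2772, 0.1855]
eef_rot: [180.0, 0.1, -0.2]
contact_force: [-0.6, -0.4, -1.3]
gripper_width: 0.0553
```

```bash
python3 - <<'E'
from h import *
s=st(); w=cap('wrist'); held(w)
P=cloud(w)
m=(P[...,2]>.034)&(P[...,2]<.044)&(P[...,1]<.338)&(P[...,1]>.2)&(P[...,0]<.64)&(P[...,0]>.5)
q=P[m]; print(len(q),np.percentile(q,[1,99],axis=0))
E
```

```text
35.75 [0.5471 0.2772 0.1855] [ 1.7996e+02  5.0000e-02 -1.5000e-01] [-0.6 -0.4 -1.3] 0.0553
held 9749 [[-0.0492 -0.0258  0.0048]
 [ 0.0159 -0.      0.0063]
 [ 0.0496  0.0258  0.0124]]
1417 [[0.56834432 0.25122567 0.03436355]
 [0.5972688  0.30618748 0.04083069]]
```

Request:
apply_moves(
  slide=[
    [0, 0, 0.4],
    [0, 0, 0.4],
    [0, 0, 0.3],
    [0, 0, 0.1],
    [0, 0, 0],
    [0, 0, 0],
  ],
  turn=[
    [0, 0, 0],
    [0, 0, 0],
    [0, 0, 0],
    [0, 0, 0],
    [0, 0, 0],
    [0, 0, 0],
  ],
  jaw=[1, 1, 1, 1, 1, 1],
)

```text
time_s: 36.4
tcp_pos: [0.5485, 0.2777, 0.0675]
eef_rot: [-179.9, -0.1, -0.1]
contact_force: [-0.2, 0.1, -0.4]
gripper_width: 0.0556
```

Request:
apply_moves(
  slide=[
    [0, 0, 0.06],
    [0, 0, 0.06],
    [0, 0, 0],
    [0, 0, 0],
    [0, 0, 0],
    [0, 0, 0.06],
    [0, 0, 0.07],
    [0, 0, 0.06],
  ],
  turn=[
    [0, 0, 0],
    [0, 0, 0],
    [0, 0, 0],
    [0, 0, 0],
    [0, 0, 0],
    [0, 0, 0],
    [0, 0, 0],
    [0, 0, 0],
  ],
  jaw=[1, 1, 0.15, 0.15, 0.15, 0.15, 0.15, 0.15],
)

```text
time_s: 37.2
tcp_pos: [0.5471, 0.2775, 0.034]
eef_rot: [180.0, 0.0, -0.1]
contact_force: [-0.0, -0.1, -0.1]
gripper_width: 0.0743
```

Request:
apply_moves(
  slide=[
    [0, 0, 0],
    [0, 0, 0],
    [0, 0, 0],
    [0, 0, 0],
    [0, 0, 0],
  ],
  turn=[
    [0, 0, 0],
    [0, 0, 0],
    [0, 0, 0],
    [0, 0, 0],
    [0, 0, 0],
  ],
  jaw=[0.15, 0.5, 0.5, 0.5, 0.5],
  newtons=10,
)

```text
time_s: 37.7
tcp_pos: [0.5474, 0.2777, 0.035]
eef_rot: [-180.0, -0.0, -0.1]
contact_force: [0.1, 0.6, -1.1]
gripper_width: 0.0559
```

```bash
python3 - <<'E'
from h import *
s=st(); w=cap('wrist','w16'); c=cap('scene','s16')
E
```

```text
37.7 [0.5474 0.2777 0.035 ] [-1.7999e+02 -0.0000e+00 -1.1000e-01] [ 0.1  0.6 -1.1] 0.0559
```

View pics/w16.png

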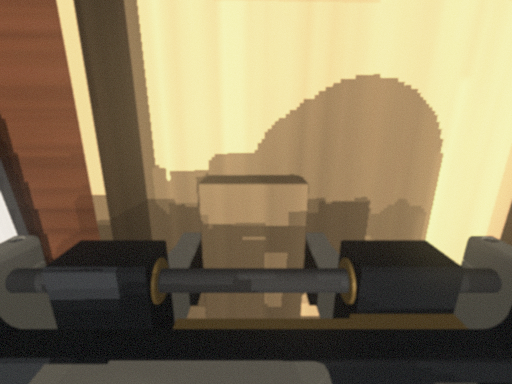

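View pics/s16.png

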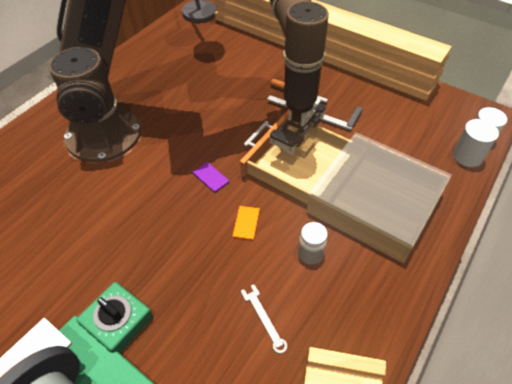

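Request:
apply_moves(
  slide=[
    [-0.04, 0, 0],
    [-0.04, 0, 0],
    [-0.03, 0, 0],
    [-0.03, 0, 0],
    [-0.03, 0, 0],
    [0, 0, 0],
  ],
  turn=[
    [0, 0, 0],
    [0, 0, 0],
    [0, 0, 0],
    [0, 0, 0],
    [0, 0, 0],
    [0, 0, 0],
  ],
  jaw=[0.5, 0.5, 0.5, 0.5, 0.5, 0.5],
)

```text
time_s: 38.4
tcp_pos: [0.5327, 0.2776, 0.0359]
eef_rot: [-180.0, -0.2, -0.0]
contact_force: [11.7, -6.5, -1.6]
gripper_width: 0.0557
```

Request:
apply_moves(
  slide=[
    [0, 0, 0],
    [0, 0, 0],
    [0, 0, 0],
    [0, 0, -0.2],
    [0, 0, -0.3],
    [0, 0, -0.4],
    [0, 0, 0],
    [0, 0, 0],
  ],
  turn=[
    [0, 0, 0],
    [0, 0, 0],
    [0, 0, 0],
    [0, 0, 0],
    [0, 0, 0],
    [0, 0, 0],
    [0, 0, 0],
    [0, 0, 0],
  ],
  jaw=[0.2, 0.2, 0.2, 0.2, 0.2, 0.2, 0.2, 0.2],
  newtons=20,
)

```text
time_s: 39.2
tcp_pos: [0.5305, 0.2783, 0.1261]
eef_rot: [-179.9, -0.1, -0.1]
contact_force: [-0.1, -0.8, -0.5]
gripper_width: 0.07
```

```bash
cat >> h.py <<'E'
def pile(w,zs=(.024,.033,.044,.054)):
    P=cloud(w)
    for a,b in zip(zs[:-1],zs[1:]):
        m=(P[...,2]>a)&(P[...,2]<b)&(P[...,1]<.343)&(P[...,1]>.2)&(P[...,0]<.64)&(P[...,0]>.486)
        q=P[m]
        if len(q)>20: print('layer',a,len(q),np.percentile(q,[1,99],axis=0).round(4).tolist())
E
python3 - <<'E'
from h import *
s=st(); w=cap('wrist','w17'); c=cap('scene','s17'); pile(w); pile(c)
E
```

```text
39.2 [0.5305 0.2783 0.1261] [-1.7988e+02 -9.0000e-02 -9.0000e-02] [-0.1 -0.8 -0.5] 0.07
layer 0.024 68 [[0.4861, 0.2513, 0.0262], [0.5854, 0.3323, 0.0327]]
layer 0.033 132 [[0.486, 0.2508, 0.0343], [0.5856, 0.3267, 0.0438]]
layer 0.044 6911 [[0.4872, 0.2509, 0.0476], [0.585, 0.3056, 0.0506]]
layer 0.024 113 [[0.4872, 0.2122, 0.0241], [0.6381, 0.3429, 0.0327]]
layer 0.033 141 [[0.488, 0.2467, 0.0331], [0.6319, 0.3429, 0.0439]]
layer 0.044 466 [[0.4877, 0.2476, 0.0445], [0.6276, 0.3428, 0.0537]]
```

View pics/w17.png

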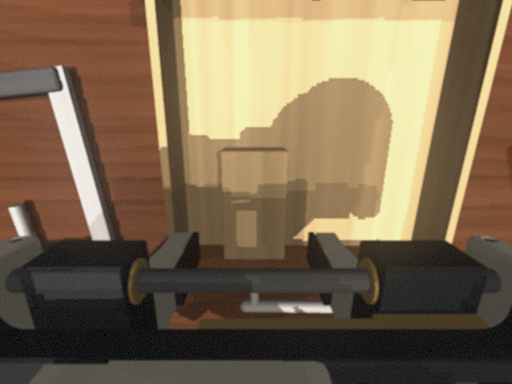

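Request:
apply_moves(
  slide=[
    [0.03, 0.3, 0],
    [0, 0.3, 0],
    [0, 0, 0],
    [0, 0, 0],
    [0, 0, 0],
    [0, 0, 0.3],
    [0, 0, 0.3],
    [0, 0, 0.2],
  ],
  turn=[
    [0, 0, 0],
    [0, 0, 0],
    [0, 0, 0],
    [0, 0, 0],
    [0, 0, 0],
    [0, 0, 0],
    [0, 0, 0],
    [0, 0, 0],
  ],
  jaw=[1, 1, 1, 1, 1, 1, 1, 1],
)

```text
time_s: 40.1
tcp_pos: [0.5325, 0.218, 0.0428]
eef_rot: [179.9, 0.1, -0.1]
contact_force: [0.3, 1.0, -0.6]
gripper_width: 0.0116
```

Request:
apply_moves(
  slide=[
    [0, 0, 0],
    [0, 0, 0],
  ],
  turn=[
    [0, 0, 0],
    [0, 0, 0],
  ],
  jaw=[1, 1],
)

```text
time_s: 40.3
tcp_pos: [0.5334, 0.2182, 0.0449]
eef_rot: [180.0, 0.0, -0.0]
contact_force: [0.9, 0.3, 0.5]
gripper_width: 0.0008
```

Request:
apply_moves(
  slide=[
    [0, 0, 0.09],
    [0, -0.06, 0],
    [0, -0.06, 0],
    [0, -0.06, 0],
    [0, -0.06, 0],
    [0, -0.06, 0],
    [0, -0.06, 0],
    [0, -0.06, 0],
  ],
  turn=[
    [0, 0, 0],
    [0, 0, 0],
    [0, 0, 0],
    [0, 0, 0],
    [0, 0, 0],
    [0, 0, 0],
    [0, 0, 0],
    [0, 0, 0],
  ],
  jaw=[1, 1, 1, 1, 1, 1, 1, 1],
)

```text
time_s: 41.1
tcp_pos: [0.5335, 0.2601, 0.0361]
eef_rot: [180.0, -0.0, -0.1]
contact_force: [1.1, -2.0, 1.9]
gripper_width: 0.0005
```

Request:
apply_moves(
  slide=[
    [0, -0.03, 0],
    [0, -0.02, 0],
    [0, 0, 0],
  ],
  turn=[
    [0, 0, 0],
    [0, 0, 0],
    [0, 0, 0],
  ],
  jaw=[1, 1, 1],
)

```text
time_s: 41.4
tcp_pos: [0.5334, 0.265, 0.0359]
eef_rot: [-180.0, -0.0, -0.1]
contact_force: [0.3, 1.1, -0.2]
gripper_width: 0.0002
```

Request:
apply_moves(
  slide=[
    [0, -0.02, 0],
    [0, -0.02, 0],
    [0, 0, 0],
  ],
  turn=[
    [0, 0, 0],
    [0, 0, 0],
    [0, 0, 0],
  ],
  jaw=[1, 1, 1],
)

```text
time_s: 41.7
tcp_pos: [0.5333, 0.2689, 0.0358]
eef_rot: [-180.0, 0.0, -0.1]
contact_force: [-0.5, -0.3, -0.5]
gripper_width: 0.0007
```

Request:
apply_moves(
  slide=[
    [0, -0.015, 0],
    [0, 0, 0],
  ],
  turn=[
    [0, 0, 0],
    [0, 0, 0],
  ],
  jaw=[1, 1],
)

```text
time_s: 41.9
tcp_pos: [0.5334, 0.2704, 0.0358]
eef_rot: [-180.0, 0.0, -0.1]
contact_force: [0.0, 0.4, 0.1]
gripper_width: 0.0001
```

Request:
apply_moves(
  slide=[
    [0, -0.02, 0],
    [0, -0.02, 0],
    [0, 0, 0],
  ],
  turn=[
    [0, 0, 0],
    [0, 0, 0],
    [0, 0, 0],
  ],
  jaw=[1, 1, 1],
)

```text
time_s: 42.2
tcp_pos: [0.5331, 0.271, 0.0358]
eef_rot: [179.7, 0.1, -0.1]
contact_force: [5.0, -13.9, 3.7]
gripper_width: 0.0002
```

```bash
python3 - <<'E'
from h import *
s=st(); w=cap('wrist','w18'); c=cap('scene','s18'); pile(w)
cv2.imwrite('pics/s18z.png',cv2.resize(c['pixels'][90:220,230:370],None,fx=5,fy=4.5))
E
```

```text
42.2 [0.5331 0.271  0.0358] [ 1.7973e+02  1.1000e-01 -1.4000e-01] [  5.  -13.9   3.7] 0.0002
layer 0.024 677 [[0.5432, 0.2565, 0.0241], [0.5859, 0.3409, 0.0329]]
layer 0.033 1112 [[0.5402, 0.2573, 0.0331], [0.5859, 0.3416, 0.0439]]
layer 0.044 7804 [[0.5063, 0.2733, 0.045], [0.5856, 0.3426, 0.0507]]
```

View pics/w18.png

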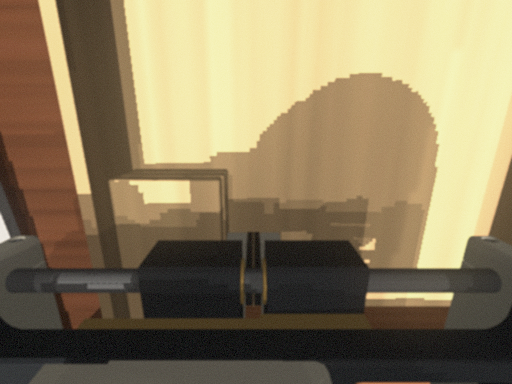

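View pics/s18z.png

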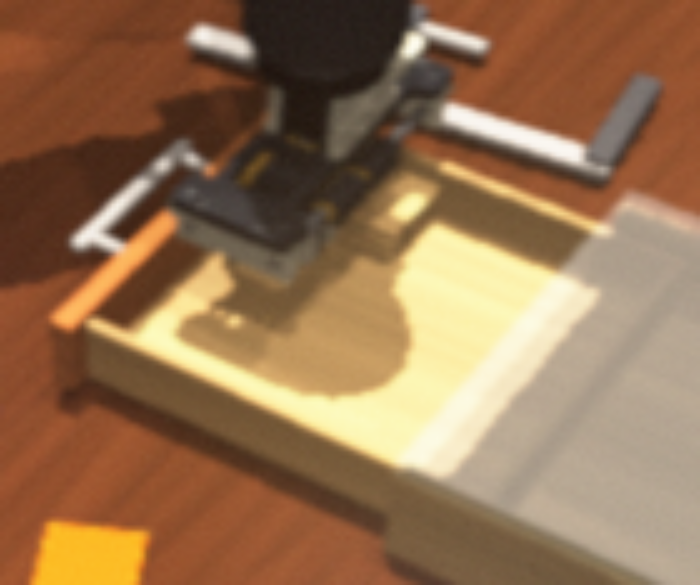

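Request:
apply_moves(
  slide=[
    [0, 0.08, 0],
    [0, 0.04, 0],
    [0.2, 0, -0.3],
    [0.3, 0, -0.3],
    [0.3, -0.2, 0],
    [0, -0.33, 0],
    [0, 0, 0],
    [0, 0, 0],
  ],
  turn=[
    [0, 0, 0],
    [0, 0, 0],
    [0, 0, 0],
    [0, 0, 0],
    [0, 0, 0],
    [0, 0, 0],
    [0, 0, 0],
    [0, 0, 0],
  ],
  jaw=[1, 1, 1, 1, 1, 1, 1, 1],
)

```text
time_s: 43.1
tcp_pos: [0.613, 0.3156, 0.0953]
eef_rot: [180.0, 0.0, -0.0]
contact_force: [-0.5, -0.1, -0.7]
gripper_width: 0.0004
```

```bash
python3 - <<'E'
from h import *
s=st()
E
```

```text
43.1 [0.613  0.3156 0.0953] [ 1.7999e+02  4.0000e-02 -4.0000e-02] [-0.5 -0.1 -0.7] 0.0004
```

Request:
apply_moves(
  slide=[
    [0, 0, 0.3],
    [0, 0, 0.28],
    [0, 0, 0],
    [-0.08, 0, 0],
    [-0.04, 0, 0],
    [-0.02, 0, 0],
    [-0.02, 0, 0],
    [0, 0, 0],
  ],
  turn=[
    [0, 0, 0],
    [0, 0, 0],
    [0, 0, 0],
    [0, 0, 0],
    [0, 0, 0],
    [0, 0, 0],
    [0, 0, 0],
    [0, 0, 0],
  ],
  jaw=[1, 1, 1, 1, 1, 1, 1, 1],
)

```text
time_s: 43.9
tcp_pos: [0.5974, 0.3153, 0.0387]
eef_rot: [-180.0, -0.0, -0.1]
contact_force: [0.1, -0.5, 0.2]
gripper_width: 0.0005
```

Request:
apply_moves(
  slide=[
    [-0.02, 0, 0],
    [-0.02, 0, 0],
    [0, 0, 0],
  ],
  turn=[
    [0, 0, 0],
    [0, 0, 0],
    [0, 0, 0],
  ],
  jaw=[1, 1, 1],
)

```text
time_s: 44.2
tcp_pos: [0.5948, 0.3152, 0.0385]
eef_rot: [-180.0, -0.1, -0.1]
contact_force: [4.4, -1.0, -0.8]
gripper_width: 0.0005
```

Request:
apply_moves(
  slide=[
    [-0.03, 0, 0],
    [0, 0, 0],
  ],
  turn=[
    [0, 0, 0],
    [0, 0, 0],
  ],
  jaw=[1, 1],
)

```text
time_s: 44.4
tcp_pos: [0.5946, 0.3153, 0.0392]
eef_rot: [-179.9, -0.4, -0.1]
contact_force: [16.3, -4.2, -3.4]
gripper_width: 0.0007
```

```bash
python3 - <<'E'
from h import *
s=st()
E
```

```text
44.4 [0.5946 0.3153 0.0392] [-1.799e+02 -3.800e-01 -7.000e-02] [16.3 -4.2 -3.4] 0.0007
```

Request:
apply_moves(
  slide=[
    [0.1, 0, 0],
    [0, 0, -0.3],
    [0, 0, -0.4],
    [0, 0, -0.4],
    [-0.3, 0, -0.4],
    [-0.4, 0, 0],
    [-0.4, 0.2, 0],
    [-0.3, 0.2, 0],
  ],
  turn=[
    [0, 0, 0],
    [0, 0, 0],
    [0, 0, 0],
    [0, 0, 0],
    [0, 0, 0],
    [0, 0, 0],
    [0, 0, 0],
    [0, 0, 0],
  ],
  jaw=[1, 1, 1, 1, 1, 1, 1, 1],
)

```text
time_s: 45.2
tcp_pos: [0.4583, 0.2748, 0.1879]
eef_rot: [-180.0, 0.0, -0.1]
contact_force: [-0.2, 0.1, 0.2]
gripper_width: 0.0002
```

Request:
apply_moves(
  slide=[
    [0, 0, 0],
    [0, 0, 0],
  ],
  turn=[
    [0, 0, 0],
    [0, 0, 0],
  ],
  jaw=[1, 1],
)

```text
time_s: 45.4
tcp_pos: [0.4601, 0.2754, 0.1887]
eef_rot: [-179.9, -0.0, -0.1]
contact_force: [0.3, 0.5, 0.0]
gripper_width: 0.0
```

```bash
python3 - <<'E'
from h import *
s=st(); w=cap('wrist','w19'); P=cloud(w)
m=(P[...,2]>.044)&(P[...,2]<.053)&(P[...,1]<.3440)&(P[...,1]>.2)&(P[...,0]<.64)&(P[...,0]>.488)
for lo,hi in ((.50,.52),(.53,.55),(.56,.58)):
    q=P[m&(P[...,0]>lo)&(P[...,0]<hi)]; print(lo,len(q),np.percentile(q[:,1],[1,99]))
for lo,hi in ((.292,.302),(.31,.32),(.33,.338)):
    q=P[m&(P[...,1]>lo)&(P[...,1]<hi)]; print(lo,len(q),np.percentile(q[:,0],[1,99]))
pile(w)
cv2.imwrite('pics/w19z.png',cv2.resize(w['pixels'][60:240,90:330],None,fx=3.3,fy=3.3))
# front inner wall
for u in (300,340): print([ (v,*P[v,u].round(3)) for v in range(150,235,6)])
E
```

```text
45.4 [0.4601 0.2754 0.1887] [-1.7994e+02 -4.0000e-02 -6.0000e-02] [0.3 0.5 0. ] 0.0
0.5 1011 [0.28918982 0.34348175]
0.53 1153 [0.28873777 0.34354009]
0.56 1235 [0.28913253 0.34331404]
0.292 982 [0.48956181 0.58446909]
0.31 987 [0.48953719 0.5848022 ]
0.33 777 [0.4893372  0.58453718]
layer 0.024 76 [[0.4975, 0.287, 0.0241], [0.5814, 0.2879, 0.0327]]
layer 0.033 136 [[0.4873, 0.2875, 0.0333], [0.5843, 0.2888, 0.0436]]
layer 0.044 5454 [[0.4873, 0.289, 0.0474], [0.5849, 0.3424, 0.0508]]
[(150, np.float64(0.504), np.float64(0.221), np.float64(0.019)), (156, np.float64(0.497), np.float64(0.221), np.float64(0.019)), (162, np.float64(0.49), np.float64(0.22), np.float64(0.018)), (168, np.float64(0.485), np.float64(0.222), np.float64(0.03)), (174, np.float64(0.485), np.float64(0.227), np.float64(0.062)), (180, np.float64(0.481), np.float64(0.229), np.float64(0.073)), (186, np.float64(0.475), np.float64(0.229), np.float64(0.074)), (192, np.float64(0.448), np.float64(0.215), np.float64(0.0)), (198, np.float64(0.439), np.float64(0.215), np.float64(0.0)), (204, np.float64(0.431), np.float64(0.21
[... 597 characters left out ...]
, (174, np.float64(0.484), np.float64(0.185), np.float64(0.059)), (180, np.float64(0.482), np.float64(0.19), np.float64(0.075)), (186, np.float64(0.475), np.float64(0.188), np.float64(0.073)), (192, np.float64(0.463), np.float64(0.181), np.float64(0.054)), (198, np.float64(0.439), np.float64(0.162), np.float64(-0.001)), (204, np.float64(0.431), np.float64(0.162), np.float64(-0.0)), (210, np.float64(0.423), np.float64(0.161), np.float64(0.0)), (216, np.float64(0.436), np.float64(0.18), np.float64(0.056)), (222, np.float64(0.406), np.float64(0.16), np.float64(0.001)), (228, np.float64(0.397), np.float64(0.158), np.float64(-0.001)), (234, np.float64(0.388), np.float64(0.158), np.float64(-0.0))]
```

View pics/w19z.png

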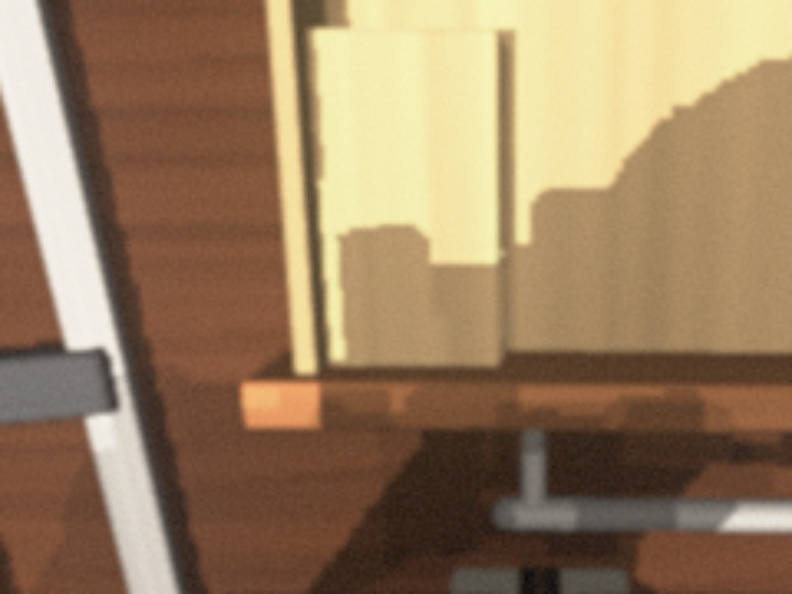

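Request:
apply_moves(
  slide=[
    [-0.3, 0.25, 0],
    [-0.25, 0.2, 0],
    [0, 0, 0],
    [0, 0, 0.4],
    [0, 0, 0.4],
    [0, 0, 0.4],
    [0, 0, 0.15],
    [0, 0, 0],
  ],
  turn=[
    [0, 0, 0],
    [0, 0, 0],
    [0, 0, 0],
    [0, 0, 0],
    [0, 0, 0],
    [0, 0, 0],
    [0, 0, 0],
    [0, 0, 0],
  ],
  jaw=[1, 1, 1, 1, 1, 1, 1, 1],
)

```text
time_s: 46.25
tcp_pos: [0.405, 0.2296, 0.0503]
eef_rot: [179.7, 0.2, -0.1]
contact_force: [-0.4, -0.3, 1.0]
gripper_width: 0.0004
```

Request:
apply_moves(
  slide=[
    [0, 0, 0],
    [0.05, 0, 0],
    [0.05, 0, 0],
    [0.05, 0, 0],
    [0.06, 0, 0],
    [0.07, 0, 0],
    [0.08, 0, 0],
    [0.08, 0, 0],
  ],
  turn=[
    [0, 0, 0],
    [0, 0, 0],
    [0, 0, 0],
    [0, 0, 0],
    [0, 0, 0],
    [0, 0, 0],
    [0, 0, 0],
    [0, 0, 0],
  ],
  jaw=[1, 1, 1, 1, 1, 1, 1, 1],
)

```text
time_s: 47.05
tcp_pos: [0.45, 0.2302, 0.0529]
eef_rot: [180.0, 0.0, -0.1]
contact_force: [-3.1, 0.9, 2.3]
gripper_width: 0.0006
```

Request:
apply_moves(
  slide=[
    [0.08, 0, 0],
    [0.08, 0, 0],
    [0.08, 0, 0],
    [0.08, 0, 0],
    [0.08, 0, 0],
    [0.08, 0, 0],
    [0.08, 0, 0],
    [0.08, 0, 0],
  ],
  turn=[
    [0, 0, 0],
    [0, 0, 0],
    [0, 0, 0],
    [0, 0, 0],
    [0, 0, 0],
    [0, 0, 0],
    [0, 0, 0],
    [0, 0, 0],
  ],
  jaw=[1, 1, 1, 1, 1, 1, 1, 1],
)

```text
time_s: 47.85
tcp_pos: [0.5138, 0.2299, 0.0527]
eef_rot: [180.0, 0.0, -0.1]
contact_force: [-4.0, -2.2, 0.8]
gripper_width: 0.0007
```

Request:
apply_moves(
  slide=[
    [0.08, 0, 0],
    [0.08, 0, 0],
    [0.08, 0, 0],
    [0.08, 0, 0],
    [0.08, 0, 0],
    [0.07, 0, 0],
    [0.06, 0, 0],
    [0.05, 0, 0],
  ],
  turn=[
    [0, 0, 0],
    [0, 0, 0],
    [0, 0, 0],
    [0, 0, 0],
    [0, 0, 0],
    [0, 0, 0],
    [0, 0, 0],
    [0, 0, 0],
  ],
  jaw=[1, 1, 1, 1, 1, 1, 1, 1],
)

```text
time_s: 48.65
tcp_pos: [0.5719, 0.2301, 0.0528]
eef_rot: [-180.0, -0.0, -0.1]
contact_force: [-1.2, -2.1, -1.0]
gripper_width: 0.0009
```

Request:
apply_moves(
  slide=[
    [0.05, 0, 0],
    [0.05, 0, 0],
    [0.05, 0, 0],
    [0.04, 0, 0],
    [0.03, 0, 0],
    [0.03, 0, 0],
    [0.03, 0, 0],
    [0.02, 0, 0],
  ],
  turn=[
    [0, 0, 0],
    [0, 0, 0],
    [0, 0, 0],
    [0, 0, 0],
    [0, 0, 0],
    [0, 0, 0],
    [0, 0, 0],
    [0, 0, 0],
  ],
  jaw=[1, 1, 1, 1, 1, 1, 1, 1],
)

```text
time_s: 49.45
tcp_pos: [0.6016, 0.2301, 0.053]
eef_rot: [-180.0, -0.0, -0.1]
contact_force: [-1.7, -0.4, -0.5]
gripper_width: 0.0005
```

Request:
apply_moves(
  slide=[
    [0.03, 0, 0],
    [0.03, 0, 0],
    [0.03, 0, 0],
    [0.03, 0, 0],
    [0.03, 0, 0],
    [0.03, 0, 0],
    [0.03, 0, 0],
    [0, 0, 0],
  ],
  turn=[
    [0, 0, 0],
    [0, 0, 0],
    [0, 0, 0],
    [0, 0, 0],
    [0, 0, 0],
    [0, 0, 0],
    [0, 0, 0],
    [0, 0, 0],
  ],
  jaw=[1, 1, 1, 1, 1, 1, 1, 1],
)

```text
time_s: 50.25
tcp_pos: [0.6231, 0.2302, 0.053]
eef_rot: [-180.0, -0.1, -0.1]
contact_force: [-0.3, -1.2, -0.1]
gripper_width: 0.0006
```

Request:
apply_moves(
  slide=[
    [0.015, 0, 0],
    [0.015, 0, 0],
    [0.015, 0, 0],
    [0.015, 0, 0],
    [0, 0, 0],
  ],
  turn=[
    [0, 0, 0],
    [0, 0, 0],
    [0, 0, 0],
    [0, 0, 0],
    [0, 0, 0],
  ],
  jaw=[1, 1, 1, 1, 1],
)

```text
time_s: 50.75
tcp_pos: [0.6266, 0.2302, 0.053]
eef_rot: [180.0, 0.2, -0.1]
contact_force: [-10.3, 1.5, 6.7]
gripper_width: 0.0005
```

Request:
apply_moves(
  slide=[
    [0.01, 0, 0],
    [0.01, 0, 0],
    [0, 0, 0],
  ],
  turn=[
    [0, 0, 0],
    [0, 0, 0],
    [0, 0, 0],
  ],
  jaw=[1, 1, 1],
)

```text
time_s: 51.05
tcp_pos: [0.6267, 0.2301, 0.0529]
eef_rot: [179.9, 0.3, -0.1]
contact_force: [-18.4, 4.0, 11.2]
gripper_width: 0.0003
```

Request:
apply_moves(
  slide=[
    [-0.1, 0, 0],
    [-0.4, 0, 0],
    [-0.4, 0, 0],
    [-0.3, 0, -0.4],
    [0, 0, -0.4],
    [0, 0, -0.4],
    [0, 0, -0.4],
    [0, 0, 0],
  ],
  turn=[
    [0, 0, 0],
    [0, 0, 0],
    [0, 0, 0],
    [0, 0, 0],
    [0, 0, 0],
    [0, 0, 0],
    [0, 0, 0],
    [0, 0, 0],
  ],
  jaw=[1, 1, 1, 1, 1, 1, 1, 1],
)

```text
time_s: 51.85
tcp_pos: [0.5135, 0.2323, 0.2198]
eef_rot: [-179.6, -0.6, -0.0]
contact_force: [0.5, 0.4, -0.7]
gripper_width: 0.0004
```

Request:
apply_moves(
  slide=[
    [-0.2, 0.4, 0],
    [0, 0.4, 0],
    [0, 0.4, 0],
    [0, 0.4, 0],
    [0, 0.4, 0],
    [0, 0, 0],
  ],
  turn=[
    [0, 0, 0],
    [0, 0, 0],
    [0, 0, 0],
    [0, 0, 0],
    [0, 0, 0],
    [0, 0, 0],
  ],
  jaw=[1, 1, 1, 1, 1, 1],
)

```text
time_s: 52.45
tcp_pos: [0.4899, 0.027, 0.2132]
eef_rot: [-180.0, -0.1, -0.3]
contact_force: [0.2, 0.2, 0.6]
gripper_width: 0.0004
```

```bash
python3 - <<'E'
from h import *
s=st(); w=cap('wrist','w20'); c=cap('scene','s20'); t=cap('top','t20'); 
P=cloud(w); f=P[(P[...,2]>.069)&(P[...,2]<.08)&(P[...,0]>.63)&(P[...,0]<.72)&(P[...,1]>.1)&(P[...,1]<.36)]
print('front',np.percentile(f,[1,50,99],axis=0).round(4))
P=cloud(t); f=P[(P[...,2]>.066)&(P[...,2]<.08)&(P[...,0]>.63)&(P[...,0]<.72)&(P[...,1]>.1)&(P[...,1]<.36)]
print('front',np.percentile(f,[1,50,99],axis=0).round(4))
cv2.imwrite('pics/t20z.png',cv2.resize(t['pixels'][30:200,110:260],None,fx=4,fy=3.5,interpolation=cv2.INTER_CUBIC))
cv2.imwrite('pics/s20z.png',cv2.resize(c['pixels'][110:270,280:460],None,fx=4,fy=3.7,interpolation=cv2.INTER_CUBIC))
d=cloud(c); m=(d[...,2]>.0815)&(d[...,2]<.1)&(np.hypot(d[...,0]-.482,d[...,1]+.42)<.045)
print(cv2.minAreaRect((d[m][:,:2]*1000).astype(np.float32)))
E
```

```text
52.45 [0.4899 0.027  0.2132] [-1.7999e+02 -9.0000e-02 -2.9000e-01] [0.2 0.2 0.6] 0.0004Traceback (most recent call last):
  File "<stdin>", line 4, in <module>
    return _quantile_unchecked(
        a, q, axis, out, overwrite_input, method, keepdims, weights)
    return _ureduce(a,
                    func=_quantile_ureduce_func,
    ...<5 lines>...
                    overwrite_input=overwrite_input,
                    method=method)
    r = func(a, **kwargs)
    result = _quantile(arr,
                       quantiles=q,
    ...<2 lines>...
                       out=out,
                       weights=wgt)
    slices_having_nans = np.isnan(arr[-1, ...])
                                  ~~~^^^^^^^^^
IndexError: index -1 is out of bounds for axis 0 with size 0
```

View pics/s20.png

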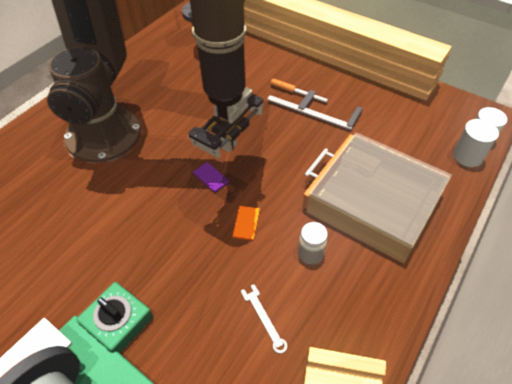

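```bash
python3 - <<'E'
from h import *
c=cap('scene'); t=cap('top','t20')
cv2.imwrite('pics/t20z.png',cv2.resize(t['pixels'][30:200,110:260],None,fx=4,fy=3.5,interpolation=cv2.INTER_CUBIC))
cv2.imwrite('pics/s20z.png',cv2.resize(c['pixels'][110:270,280:460],None,fx=4,fy=3.7,interpolation=cv2.INTER_CUBIC))
for n,q in (('s',c),('t',t)):
    P=cloud(q); f=P[(P[...,2]>.066)&(P[...,2]<.079)&(P[...,0]>.63)&(P[...,0]<.74)&(P[...,1]>.1)&(P[...,1]<.36)]
    if len(f): print(n,np.percentile(f,[1,50,99],axis=0).round(4))
    h=P[(P[...,2]>.045)&(P[...,2]<.06)&(P[...,0]>.62)&(P[...,0]<.66)&(P[...,1]>.19)&(P[...,1]<.27)]
    if len(h): print('handle',np.percentile(h,[1,50,99],axis=0).round(4))
d=cloud(c); m=(d[...,2]>.0815)&(d[...,2]<.1)&(np.hypot(d[...,0]-.482,d[...,1]+.42)<.045)
print(cv2.minAreaRect((d[m][:,:2]*1000).astype(np.float32)))
E
```

```text
s [[0.6785 0.1022 0.0696]
 [0.6837 0.2195 0.0739]
 [0.6891 0.358  0.0775]]
handle [[0.6386 0.1909 0.0498]
 [0.6452 0.2281 0.0562]
 [0.6495 0.2675 0.0598]]
t [[0.6748 0.1023 0.0669]
 [0.6831 0.226  0.0721]
 [0.6913 0.3576 0.078 ]]
handle [[0.6357 0.1907 0.0498]
 [0.6394 0.2303 0.0542]
 [0.6451 0.2697 0.0589]]
((483.4809875488281, -425.1963195800781), (14.093230247497559, 56.66499328613281), 86.4251480102539)
```

View pics/t20z.png

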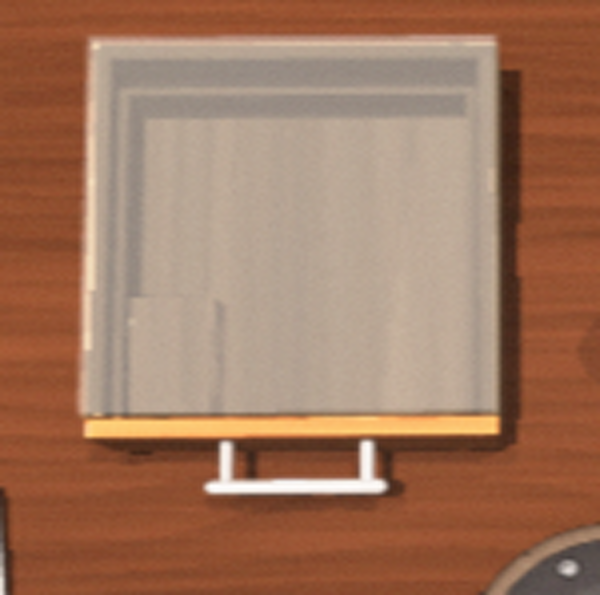

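View pics/s20z.png

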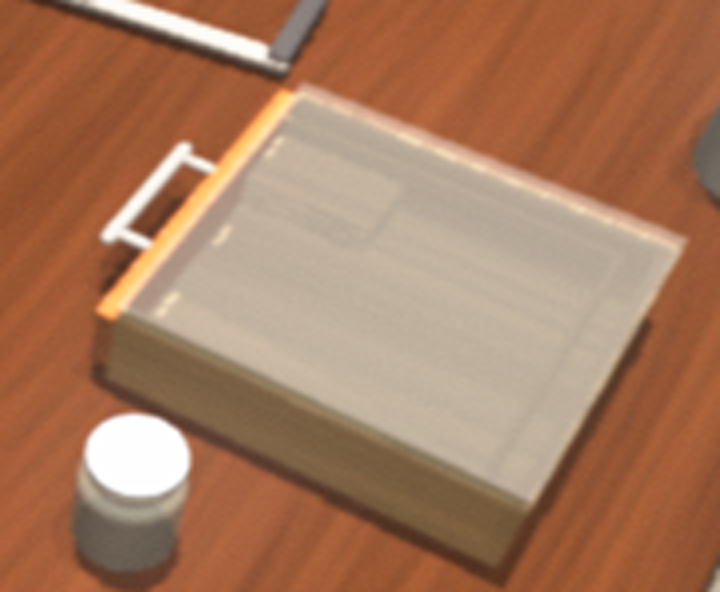

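```bash
python3 - <<'E'
from h import *
t=cap('top')
for n,x,y,z in (('pileBL',132,297,.049),('pileBR',214,299,.049),('pileR low',214,380,.049),('frontTopBackEdge',300,416,.073)):
    print(n,ray(t,110+x/4,30+y/3.5,z).round(4))
E
```

```text
pileBL [0.7886 0.3412 0.049 ]
pileBR [0.7863 0.286  0.049 ]
pileR low [0.7228 0.2855 0.049 ]
frontTopBackEdge [0.6892 0.2239 0.073 ]
```

```bash
python3 - <<'E'
from h import *
print(r.close_job()); st()
E
```

```text
the job is handed in; nothing more can be done
None
the job is handed in; nothing more can be done
```

I turned the sander off, put all three blanks in the drawer's front left corner as one pile, shut the drawer and handed the job in at about 53 s. No verdict was reported.

- **Dial:** I turned it anticlockwise in two grips until the wrist moment rose to about 1.5 N m at the stop. The pointer sits on the last tick, and its angle in the final camera view was unchanged.
- **Drawer out:** I pulled it by the handle until it hit its stop at about 14 N.
- **Blanks:** There were three, and I left the orange and purple look-alikes alone. The second blank had been knocked about 3 cm aside before I reached it, so I measured it again and then picked it up.
- **Pile:** I stacked the blanks, squeezed them flush, then pushed the pile to the left wall and to the drawer front. The wrist camera put its sides at y 0.288 to 0.344 m, with the wall at 0.3445. Its far end was at x 0.5848 m, 100 mm from the drawer front.
- **Drawer shut:** I pushed it slowly to its stop, where about 18 N gave no further movement. Through the clear top, the pile still looks tight in the corner.
- **Bystanders:** In the final pictures the jar, wrench and bar clamp look unmoved. I checked them by eye only.

**One disagreement:** the final top-camera readings are about 3–4 mm lower in x and y than the wrist readings. That camera showed a similar x offset on the blanks at the start. The pile's size and its distance from the drawer front still agree between the two.

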